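Strip the spent reels from the ribbon carousel

ROBOT

A 7-joint arm with a two-finger parallel gripper is mounted at the origin on the work surface; the furniture and walls round the work are solid. World frame = base frame: x ahead of the robot, y to its left, z up, the work surface at z = 0. Lengths are in m, angles in degrees, forces in N, time in s.
With the tool pointing down it reaches from about 0.425 to 0.875 m from the base axis. Payload 4.7 kg.
Tool frame: the origin (TCP) lies between the finger pads; the fingertips stand 11 mm ahead of it and the grasp point (between the pads) lies 8 mm behind it (env.tcp_to_tips is the distance from the TCP to the fingertips, in m); z points along the fingers, y is the line along which they close (so a half turn about z gives the same grasp; the last joint's range is limited). The gripper opens to 87 mm and grips with 3 to 60 N. Pads are 19 mm wide; open, the fingers measure 117 mm over their backs; the gripper's body (75 mm by 190 mm) begins 51 mm behind the grasp point.
Start: joints at [-67.489, 18.392, -4.016, 83.108, 1.295, 78.541, -3.26], TCP at [0.24, 0.604, 0.234] pointing down, gripper open.
Joint ranges: [-163.93, 163.93], [-17.29, 119.83], [-79.2, 71.16], [3.27, 140.29], [-89.18, 269.18], [5.43, 117.66], [-154.24, 154.24]. Speed limits (degrees/s): [147.25, 147.25, 180, 180, 180, 180, 180].

INTERFACE

Orientations are given as [roll, pitch, yaw] about the fixed x, y, z axes, in that order (R = Rz(yaw) Ry(pitch) Rx(roll)).
In Python, from cell import env, viewer gives the robot as it stands.
- The arm moves only by the tool step_arm, never from a script. Its arguments are lists of equal length, an entry for each row: "delta_pos": the shift along the tool's x, y, z in units of 0.2 m (1.0 is 0.2 m), a list of three; "rot": the turn, a rotation vector about the tool's x, y, z in units of 1.5 rad (1.0 is 1.5 rad), a list of three; "gripper": the gripper command: -1 is shut, 1 is fully open, values between are in proportion. A call has 1 to 20 rows; each row is the pose to reach, as a shift and turn from the pose commanded when the call began, along the tool's axes at that moment; what a row does not reach only later rows make up. A row lasts 1/8 s, in which the tool goes at most 62.5 mm and 10.7 degrees, less where a joint would pass 70% of its speed; a pose out of reach is approached as far as the arm can. A call with a number of a shift or a turn outside -1 to 1 is refused whole. A call with a gripper value outside its range is refused whole. The fingers move at their own pace and stop on an object; "squeeze" is the grip in N (left out, the last holds). Time passes only in rows, so rows that repeat a pose let the fingers close. It gives the time, the measured TCP pose, the force, the opening and the grip force at its end, in the units of the state.
- env.get_obs(): the state, without advancing time (a new reading comes with each control period).
- viewer.read_camera(name): name is "scene" or "top" or "wrist"; returns a dict with "img" (420x560x3 uint8, red, green, blue), "fx", "fy", "cx", "cy" (pixels), "pose" (4x4, takes a point from camera to world coordinates). Camera axes: x right, y down, z forward; pixel columns grow to the right and rows downward; lengths in m; the calibration is good to about 2 mm. A picture is of the moment at which its call begins. There is no depth.
- env.sign_off(): hands the job in; it is judged then, once.
The state is a dict: "time_s": time; "qpos": joint angles; "joint_velocities": joint speeds; "effort": joint torques, N m; "tool_pos": TCP position; "tool_rot": TCP orientation; "force": force on the tool from outside, world axes, zero at the start; "wrist_torque": the same for the moment, N m; "grip_width": finger opening in m; "grasp_force": force on a finger pad.
Only numpy, scipy, OpenCV 4.12 (cv2) and the standard library are available. Lean on these libraries where they do the work, as an engineer would, in place of code of your own. Each camera call takes 0.05 s, during which the arm holds its last target. There are 200 camera calls.

TASK

Take every spent ribbon reel off the carousel and stand each one in a lane of the wooden returns tray, axle across the lane. A reel comes out only at the carousel's open side: flip its cam lever fully open, draw the axle out and down through the open ends of its slots, flip the lever fully shut again, and only then index the turret to the next bay, for an open lever would strike the guard. Finish with all levers shut and the turret clicked into a position, and leave the other things on the table where they are.

Things in the scene. Friction and masses are not known exactly. Their poses are not given: they have to be found in the camera images.
- carousel: Ribbon carousel, bolted down: dark round base 300 mm across, 16 mm thick; origin at the centre of its underside, on the spindle line. A clear guard wall (145 mm radius, 134 mm high) stands round it but for the open side, 72 degrees either way of the carousel's +x, where the bay in front is served. All else is on the turret.
- turret (a joint): Turret angle (rad, counter-clockwise from above positive, starts at 0, turns endlessly). Three bays 120 degrees (2.094 rad) apart. A spring detent pulls it into each third of a turn from up to about 50 degrees off; the hill is half way. Leaving a detent takes about 0.25 N m, 6 N at a knob.
- knob_a (a point): Top centre of one of three upright round knobs by which the turret is turned: 15 mm across, 26 mm tall, tops 190 mm up, 45 mm from the spindle, standing on the arms (tops 166 mm up) of a black handle. This one is 60 degrees counter-clockwise of bay a, the others the same for bays b and c.
- station (a point): Fixed point at the open side: where the centre of the seated axle of the bay in front is, 95 mm from the spindle along the carousel's +x, 115 mm up.
- bay_a (a point): Axle seat of bay a on the turret, 95 mm from the spindle, 115 mm up: where a seated reel's centre is; at the station when the turret reads 0. 'Out' is away from the spindle. A bay has two upright aluminium cheek plates 6 mm thick, inner faces 86 mm apart, tops 140 mm up, front edges 34 mm out from the seat; the axle lies across both.
- bay_b (a point): Axle seat of bay b, 120 degrees counter-clockwise of bay a; else as bay a. Each cheek has an open-ended slot: from the seat it climbs 2.5 mm in the first 9 mm outward (roof 14 mm above the seated axle's centre); from 9 to 24 mm out it runs straight down, open below; its outer lip (to 34 mm out) ends 22 mm below the seated centre.
- bay_c (a point): Axle seat of bay c, 120 degrees clockwise of bay a; else as bay a. With the lever open a reel is raised 4 mm, drawn 16 mm out, lowered 33 mm and drawn clear: open cam arms lie over 50 mm below the seat there, the turret's deck (55 mm up) ends 80 mm from the spindle, the base is 16 mm up.
- lever_a (a joint): Cam lever of bay a (rad): 0 shut (handle upright, cam arms up in front of the axle ends), 1.08 fully open (handle 62 degrees outward and down, cam arms below the slots). Stiff hinge, 1 to 2 N at the grip; stays where it is left. Hinge line parallel to the axle, 65 mm from the spindle along the bay, 70 mm up.
- lever_a_grip (a point): Middle of the lever's black crank grip, a level round bar 12 mm thick, 36 mm long, parallel to the axle, 82 mm to the bay's clockwise side (from above) of the axle's middle. Shut: 65 mm out from the spindle, 165 mm up; it swings on a 95 mm arc out and down to 149 mm out, 115 mm up when open. The lever bar is 18 mm nearer the reel.
- reel_a: Spent ribbon reel, at first in bay a (may be absent: bay empty). Two round cardboard flanges 76 mm across, 3 mm thick, 28 mm over both, on a core 32 mm thick; a steel axle 10 mm thick, 112 mm long along its y, with 17 mm collars 37 to 41 mm from the middle, inside the cheeks. Origin at its centre. 0.12 kg. Grip the flanges' outer faces from above, tips over 9 mm above the centre.
- lever_b (a joint): Cam lever of bay b (rad): 0 shut (handle upright, cam arms up in front of the axle ends), 1.08 fully open (handle 62 degrees outward and down, cam arms below the slots). Stiff hinge, 1 to 2 N at the grip; stays where it is left. Hinge line parallel to the axle, 65 mm from the spindle along the bay, 70 mm up.
- lever_b_grip (a point): Middle of the lever's black crank grip, a level round bar 12 mm thick, 36 mm long, parallel to the axle, 82 mm to the bay's clockwise side (from above) of the axle's middle. Shut: 65 mm out from the spindle, 165 mm up; it swings on a 95 mm arc out and down to 149 mm out, 115 mm up when open. The lever bar is 18 mm nearer the reel.
- reel_b: Spent ribbon reel, at first in bay b (may be absent: bay empty). Two round cardboard flanges 76 mm across, 3 mm thick, 28 mm over both, on a core 32 mm thick; a steel axle 10 mm thick, 112 mm long along its y, with 17 mm collars 37 to 41 mm from the middle, inside the cheeks. Origin at its centre. 0.12 kg. Grip the flanges' outer faces from above, tips over 9 mm above the centre.
- lever_c (a joint): Cam lever of bay c (rad): 0 shut (handle upright, cam arms up in front of the axle ends), 1.08 fully open (handle 62 degrees outward and down, cam arms below the slots). Stiff hinge, 1 to 2 N at the grip; stays where it is left. Hinge line parallel to the axle, 65 mm from the spindle along the bay, 70 mm up.
- lever_c_grip (a point): Middle of the lever's black crank grip, a level round bar 12 mm thick, 36 mm long, parallel to the axle, 82 mm to the bay's clockwise side (from above) of the axle's middle. Shut: 65 mm out from the spindle, 165 mm up; it swings on a 95 mm arc out and down to 149 mm out, 115 mm up when open. The lever bar is 18 mm nearer the reel.
- reel_c: Spent ribbon reel, at first in bay c (may be absent: bay empty). Two round cardboard flanges 76 mm across, 3 mm thick, 28 mm over both, on a core 32 mm thick; a steel axle 10 mm thick, 112 mm long along its y, with 17 mm collars 37 to 41 mm from the middle, inside the cheeks. Origin at its centre. 0.12 kg. Grip the flanges' outer faces from above, tips over 9 mm above the centre.
- tray: Loose wooden tray, 262 mm (x) by 136 mm (y), walls 33 mm high, 6 mm thick, floor 7 mm; origin at the centre of its underside. Dividers (5 mm thick, tops 19 mm up) at x = -42 and 42 mm make three lanes, middles at x = -83, 0, 83 mm. A reel in a lane stands on its rims, axle along the tray's y, centre 45 mm above the tray's underside. 0.9 kg.
- tag_bundle: Bystander: bundle of brown gift tags lying flat, 85 x 48 x 12 mm.

How it is judged:
By the outcome, as a careful person would: the job done as asked, in the order asked, and still so for the second after the job is handed in, with the robot touching nothing.
Of reel_a, reel_b, reel_c only 2 to 3 are there at a start; the rules pass over those that are not, and their reading is None.
At some moment in a run one of tray may be knocked a few centimetres aside while the robot is not near it.
Once in a run the grip may slacken for a moment while it holds something.
It also fails if it takes over 210 s, if anything falls off the work surface, if the arm or the gripper's body presses on something with over 40 N, if the wrist force passes 120 N, or if a joint passes its speed limit or range.

## Working session

There is one attempt and no reset: what is moved stays moved. The work goes in short steps, Python scripts to look and compute and a tool call to move; the robot and the scene stay as the last step left them, time stands still between calls to the robot, and variables do not carry over. Pictures are saved under pics/ and viewed, at most 14 in all, crops included, and the job is handed in when it is done.

Besides the shell and the picture viewer there is one more tool, called after "Request:" in YAML: its name, and indented under it one key for each argument. step_arm: Moves the arm, as the interface text tells. Shifts and turns lie within -1 to 1; 1 stands for 0.2 m of shift or 1.5 rad of turn. Its arguments: {"type":"object","properties":{"delta_pos":{"type":"array"},"rot":{"type":"array"},"gripper":{"type":"array"},"squeeze":{"type":"number"}},"required":["delta_pos","rot","gripper"]}

```bash
ls; mkdir -p pics; python3 - <<'E'
from cell import env, viewer
import cv2,numpy as np
o=env.get_obs(); print({k:np.round(v,4).tolist() for k,v in o.items()})
for n in ["scene","top"]:
    c=viewer.read_camera(n); cv2.imwrite(f"pics/{n}0.png",c["img"][:,:,::-1]); np.savez(f"pics/{n}0.npz",**c)
    print(n,c["fx"],c["fy"],c["cx"],c["cy"],np.round(c["pose"],3).tolist())
E
```

```text
pics
{'time_s': 0.0, 'qpos': [-67.4913, 18.4394, -4.0174, 83.1754, 1.2955, 78.5393, -3.2598], 'joint_velocities': [0.0125, 0.0645, 0.0061, -0.0651, -0.0302, 0.1044, -0.0206], 'effort': [-0.0002, -49.1287, -0.4039, -31.2528, -0.064, 0.0437, 0.0002], 'tool_pos': [0.2402, 0.6034, 0.2325], 'tool_rot': [-179.8912, 0.0056, 158.3032], 'force': [0.7552, 0.4919, -0.5383], 'wrist_torque': [0.0101, 0.0037, -0.0189], 'grasp_force': 0.0, 'grip_width': 0.0868}
scene 468.9317638188912 468.9317638188912 274.15593009264654 207.7393150741471 [[0.751, -0.474, 0.46, -0.007], [-0.66, -0.54, 0.522, -0.604], [0.001, -0.696, -0.718, 0.917], [0.0, 0.0, 0.0, 1.0]]
top 399.2771347874851 399.2771347874851 285.5278111583978 205.46420158516725 [[-0.027, -0.997, 0.066, 0.402], [-0.999, 0.029, 0.03, -0.051], [-0.031, -0.065, -0.997, 1.027], [0.0, 0.0, 0.0, 1.0]]
```

View pics/scene0.png

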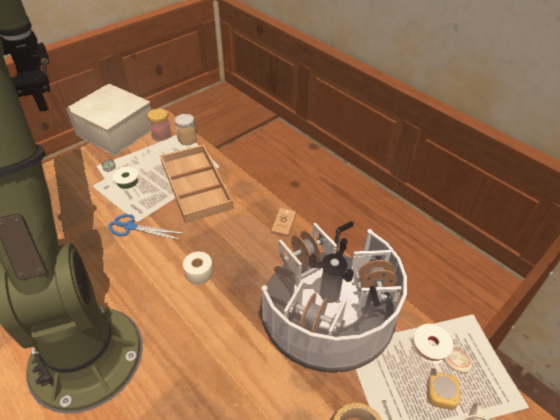

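View pics/top0.png

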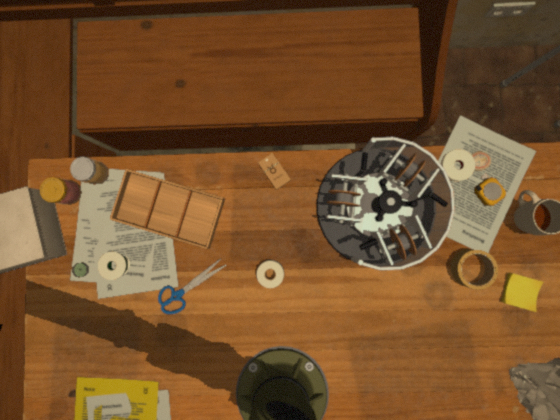

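The scene view shows the carousel (around 335,300), the tray (195,182) and the tags (284,220). In the top view the carousel's hub is near (390,202) with its open side to the left. The tray is at (168,209) and the tags at (273,170). I'll zoom in on both.

```bash
cat > h.py <<'E'
import numpy as np,cv2
def ray(c,u,v):
    P=c["pose"]; d=P[:3,:3]@np.array([(u-c["cx"])/c["fx"],(v-c["cy"])/c["fy"],1]); return P[:3,3],d
def onz(c,u,v,z):
    o,d=ray(c,u,v); return o+d*(z-o[2])/d[2]
def proj(c,p):
    P=c["pose"]; q=P[:3,:3].T@(np.asarray(p)-P[:3,3]); return np.array([c["fx"]*q[0]/q[2]+c["cx"],c["fy"]*q[1]/q[2]+c["cy"]])
def load(n): return dict(np.load(f"pics/{n}.npz"))
E
python3 - <<'E'
from h import *
c=load("top0"); im=c["img"][:,:,::-1]
a=cv2.resize(im[125:280,305:465],None,fx=4.5,fy=3.8,interpolation=cv2.INTER_CUBIC)
a=cv2.resize(im[128:278,305:465],None,fx=4,fy=4,interpolation=cv2.INTER_CUBIC)
cv2.imwrite("pics/c1.png",a)
# tray mask & tray outline guess
for uv in [(118,171),(224,197),(214,249),(113,222)]: print(uv,onz(c,*uv,0.033).round(3))
print("hub",onz(c,390,202,0.166).round(3))
b=cv2.resize(im[150:270,70:300],None,fx=3.4,fy=3.4,interpolation=cv2.INTER_CUBIC)
cv2.imwrite("pics/c2.png",b)
E
```

```text
(118, 171) [0.568 0.402 0.033]
(224, 197) [0.494 0.132 0.033]
(214, 249) [0.365 0.159 0.033]
(113, 222) [0.439 0.415 0.033]
hub [ 0.46  -0.25   0.166]
```

View pics/c1.png

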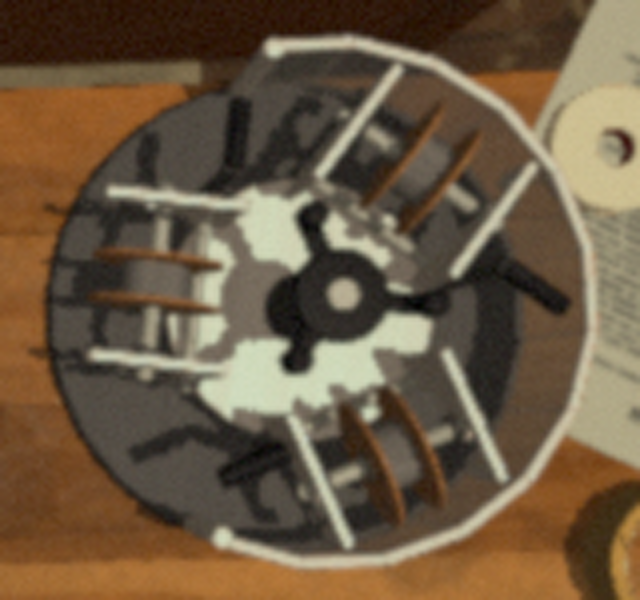

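View pics/c2.png

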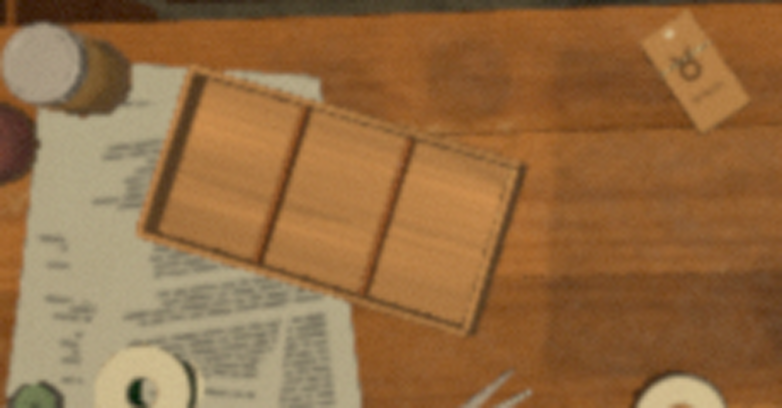

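Each of the three bays holds a reel. In crop c1, the knob tops are at (315,215), (432,302) and (297,357), the guard ends at (273,47) and (222,538), and the front lever grip at (237,130). In crop c2, the tray's corners are at (192,67), (523,165), (472,333) and (140,235).

```bash
python3 - <<'E'
from h import *
c=load("top0")
f=lambda x,y,z: onz(c,305+x/4,128+y/4,z)[:2]
g=lambda x,y,z: onz(c,70+x/3.4,150+y/3.4,z)[:2]
K=np.array([f(315,213,.19),f(434,300,.19),f(297,357,.19)])
print("knobs",K.round(4).tolist(),"mean",K.mean(0).round(4),"r",np.linalg.norm(K-K.mean(0),axis=1).round(4))
s=K.mean(0); print("angles",np.degrees(np.arctan2(*(K-s).T[::-1])).round(1))
rim=[(273,47),(345,43),(430,63),(500,113),(560,190),(588,270),(590,350),(570,435),(520,500),(460,540),(390,560),(310,561),(222,538)]
R=np.array([f(x,y,.134) for x,y in rim])
A=np.c_[2*R,np.ones(len(R))]; sol=np.linalg.lstsq(A,(R**2).sum(1),rcond=None)[0]
print("rim centre",sol[:2].round(4),"r",np.sqrt(sol[2]+(sol[:2]**2).sum()).round(4))
cen=sol[:2]; a=np.degrees(np.arctan2(*(R[[0,-1]]-cen).T[::-1])); print("ends",a.round(1),"phi",a.mean())
gr=f(237,130,.165); v=gr-cen; print("grip",gr.round(4),np.linalg.norm(v).round(4),"(0.1046)",np.degrees(np.arctan2(v[1],v[0])),"phi est",np.degrees(np.arctan2(v[1],v[0])+np.arctan2(82,65)))
# base outline: dark disc visible left edge
T=np.array([g(192,67,.033),g(523,165,.033),g(472,333,.033),g(140,235,.033)])
print("tray c",T.mean(0).round(4),"sides",np.linalg.norm(np.roll(T,-1,0)-T,axis=1).round(3),"ang",[np.degrees(np.arctan2(*(b-a_)[::-1])).round(1) for a_,b in zip(T,np.roll(T,-1,0))])
# cheeks of front bay tops z .14
print([f(x,y,.14).round(4).tolist() for x,y in [(108,190),(250,205),(90,354),(240,372)]])
E
```

```text
knobs [[0.5026, -0.2336], [0.4551, -0.2932], [0.4274, -0.2211]] mean [ 0.4617 -0.2493] r [0.0437 0.0444 0.0444]
angles [ 21.  -98.5 140.5]
rim centre [ 0.4586 -0.2521] r 0.1456
ends [ 10.  153.1] phi 81.57872057281641
grip [ 0.5521 -0.1991] 0.1075 (0.1046) 29.57801347722812 phi est 81.17475177512235
tray c [0.4687 0.2762] sides [0.261 0.129 0.259 0.131] ang [np.float64(-108.1), np.float64(162.1), np.float64(72.3), np.float64(-17.5)]
[[0.525, -0.1305], [0.5141, -0.2089], [0.4338, -0.1174], [0.4216, -0.1997]]
```

Request:
step_arm:
  delta_pos:
    - [-1,-0.75,-0.15]
    - [-1,-0.75,-0.15]
    - [-1,-0.75,-0.15]
    - [-1,-0.75,-0.15]
    - [-1,-0.75,-0.15]
    - [-1,-0.75,-0.15]
    - [-1,-0.75,-0.15]
    - [-1,-0.75,-0.15]
    - [-1,-0.75,-0.15]
    - [-1,-0.75,-0.15]
  rot:
    - [0,0,0.897]
    - [0,0,0.897]
    - [0,0,0.897]
    - [0,0,0.897]
    - [0,0,0.897]
    - [0,0,0.897]
    - [0,0,0.897]
    - [0,0,0.897]
    - [0,0,0.897]
    - [0,0,0.897]
  gripper: [-1,-1,-1,-1,-1,-1,-1,-1,-1,-1]

```text
time_s: 1.35
tool_pos: [0.3707, 0.3906, 0.2635]
tool_rot: [-180.0, 0.0, 81.3]
force: [-0.4, 0.2, -0.9]
grip_width: 0.0019
grasp_force: 0.0
```

Request:
step_arm:
  delta_pos:
    - [-1,0.785,0]
    - [-1,0.785,0]
    - [-1,0.785,0]
    - [-1,0.785,0]
    - [-1,0.785,0]
    - [-1,0.785,0]
  rot:
    - [0,0,0]
    - [0,0,0]
    - [0,0,0]
    - [0,0,0]
    - [0,0,0]
    - [0,0,0]
  gripper: [-1,-1,-1,-1,-1,-1]

```text
time_s: 2.1
tool_pos: [0.4952, 0.1692, 0.2635]
tool_rot: [-180.0, -0.0, 81.2]
force: [-0.7, 0.8, 0.8]
grip_width: 0.0004
grasp_force: 0.0
```

Request:
step_arm:
  delta_pos:
    - [-1,0.4,-0.1]
    - [-1,0.4,-0.1]
    - [-1,0.4,-0.1]
    - [-1,0.4,-0.1]
    - [-1,0.4,-0.1]
    - [-1,0.4,-0.1]
  rot:
    - [0,0,0]
    - [0,0,0]
    - [0,0,0]
    - [0,0,0]
    - [0,0,0]
    - [0,0,0]
  gripper: [-1,-1,-1,-1,-1,-1]

```text
time_s: 2.85
tool_pos: [0.5437, -0.0379, 0.2832]
tool_rot: [-179.9, -0.1, 81.5]
force: [0.1, 0.3, 0.1]
grip_width: 0.0006
grasp_force: 0.0
```

```bash
cat >> h.py <<'E'
S=np.array([.460,-.2506]); PHI=np.radians(81.2)
E_=np.array([np.cos(PHI),np.sin(PHI)]); N_=np.array([np.sin(PHI),-np.cos(PHI)])
def bay(p): d=np.asarray(p)[:2]-S; return np.array([d@E_,d@N_])
def wor(r,l,z): return np.r_[S+r*E_+l*N_,z]
E
python3 - <<'E'
from h import *; from cell import env,viewer
o=env.get_obs(); print(o["tool_pos"],o["tool_rot"],o["qpos"],bay(o["tool_pos"]))
c=viewer.read_camera("wrist"); np.savez("pics/w1.npz",**c); im=c["img"][:,:,::-1].copy()
print(c["pose"].round(3).tolist())
for p in [(.065,.082,.165),(.129,.043,.14),(.129,-.043,.14),(.095,.014,.153),(.0225,.039,.19),(.0225,-.039,.19)]:
    q=proj(c,wor(*p)); print(p,q.round(1)); cv2.circle(im,tuple(int(v) for v in q),3,(0,255,0),1)
cv2.imwrite("pics/w1.png",im)
E
```

```text
[ 0.5437323  -0.03785359  0.28318343] [-1.79948338e+02 -6.16904766e-02  8.14540789e+01] [-30.20233876   4.28888238  33.4796212   94.89554758  -2.45712467
  81.57851302  -4.98051277] [0.2230519  0.05019945]
[[0.989, -0.144, -0.038, 0.554], [-0.149, -0.959, -0.239, 0.027], [-0.002, 0.242, -0.97, 0.435], [0.0, 0.0, 0.0, 1.0]]
(0.065, 0.082, 0.165) [316.7 389.6]
(0.129, 0.043, 0.14) [271.3 306.3]
(0.129, -0.043, 0.14) [172.5 305.9]
(0.095, 0.014, 0.153) [237.2 349.5]
(0.0225, 0.039, 0.19) [265.1 456.1]
(0.0225, -0.039, 0.19) [168.7 455.6]
```

View pics/w1.png

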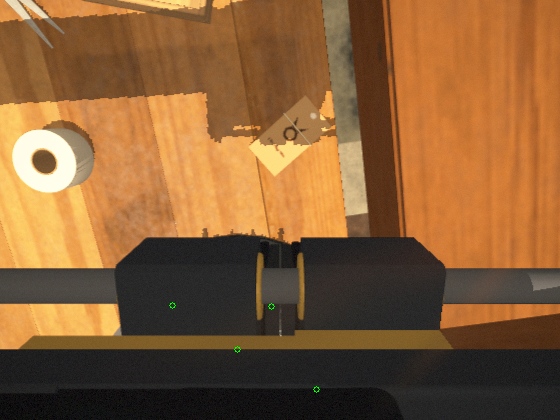

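The wrist view is mostly blocked by the closed fingers. It looks outward, with the tags at about (290,135), so it can't help here. The top-view measurements agree to about 2 mm, so I'll use them and open lever a.

Request:
step_arm:
  delta_pos:
    - [-0.885,0.19,0.1]
    - [-0.885,0.19,0.1]
    - [-0.885,0.19,0.1]
    - [-0.885,0.19,0.1]
    - [-0.885,0.19,0.35]
    - [-0.885,0.19,0.605]
    - [-0.885,0.19,0.605]
    - [-0.885,0.19,0.605]
  rot:
    - [0,0,0]
    - [0,0,0]
    - [0,0,0]
    - [0,0,0]
    - [0,0,0]
    - [0,0,0]
    - [0,0,0]
    - [0,0,0]
  gripper: [-1,-1,-1,-1,-1,-1,-1,-1]

```text
time_s: 3.9
tool_pos: [0.5558, -0.2204, 0.1643]
tool_rot: [179.9, -0.0, 81.3]
force: [1.2, -0.1, 0.4]
grip_width: 0.0004
grasp_force: 0.0
```

```bash
python3 - <<'E'
from h import *; from cell import env,viewer
o=env.get_obs(); print(o["tool_pos"],o["tool_rot"],o["force"],bay(o["tool_pos"]))
c=viewer.read_camera("scene"); np.savez("pics/s1.npz",**c)
cv2.imwrite("pics/s1.png",cv2.resize(c["img"][200:380,240:440,::-1],None,fx=3.3,fy=3.3,interpolation=cv2.INTER_CUBIC))
E
```

```text
[ 0.55576302 -0.22041114  0.16433586] [ 1.79879982e+02 -2.19176469e-02  8.13396244e+01] [ 1.1805419  -0.11522808  0.4454917 ] [0.04448387 0.09001727]
```

View pics/s1.png

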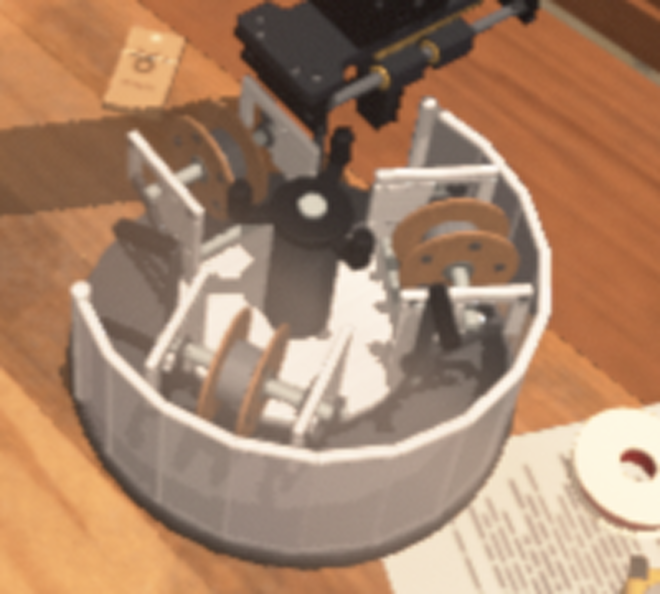

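The scene crop shows the gripper at about (360,80), behind the front bay with clear space around it. Reel a is at (205,165), still seated. Pushing lever a open.

Request:
step_arm:
  delta_pos:
    - [0.0375,0,0]
    - [0.095,0,0.004]
    - [0.15,0,0.014]
    - [0.205,0,0.03]
    - [0.257,0,0.054]
    - [0.306,0,0.083]
    - [0.35,0,0.118]
    - [0.391,0,0.158]
    - [0.427,0,0.203]
    - [0.456,0,0.251]
    - [0.478,0,0.265]
    - [0.478,0,0.265]
    - [0.478,0,0.265]
  rot:
    - [0,0,0]
    - [0,0,0]
    - [0,0,0]
    - [0,0,0]
    - [0,0,0]
    - [0,0,0]
    - [0,0,0]
    - [0,0,0]
    - [0,0,0]
    - [0,0,0]
    - [0,0,0]
    - [0,0,0]
    - [0,0,0]
  gripper: [-1,-1,-1,-1,-1,-1,-1,-1,-1,-1,-1,-1,-1]

```text
time_s: 5.58
tool_pos: [0.5676, -0.1317, 0.1095]
tool_rot: [-180.0, 0.3, 81.0]
force: [-2.8, -8.9, 2.4]
grip_width: 0.0005
grasp_force: 4.3
```

```bash
python3 - <<'E'
from h import *; from cell import env,viewer
o=env.get_obs(); print(o["tool_pos"],o["tool_rot"],o["force"],bay(o["tool_pos"]))
E
```

```text
[ 0.56762311 -0.13174408  0.10952406] [-179.96488613    0.30242596   81.02016474] [-2.84094658 -8.89272121  2.44317131] [0.1339216  0.08817294]
```

Request:
step_arm:
  delta_pos:
    - [-0.05,0,0]
    - [-0.05,0,-0.3]
    - [-0.05,0,-0.65]
    - [-0.05,0,-0.65]
    - [-0.218,-0.44,-0.65]
    - [-0.218,-0.44,-0.65]
    - [-0.218,-0.44,-0.65]
    - [-0.218,-0.44,-0.4]
    - [-0.218,-0.44,-0.28]
    - [-0.218,-0.44,-0.145]
    - [-0.218,-0.44,-0.145]
    - [-0.218,-0.44,-0.145]
  rot:
    - [0,0,0]
    - [0,0,0]
    - [0,0,0]
    - [0,0,0]
    - [0,0,0]
    - [0,0,0]
    - [0,0,0]
    - [0,0,0]
    - [0,0,0]
    - [0,0,0]
    - [0,0,0]
    - [0,0,0]
  gripper: [-1,-1,-1,0,0,0,0,0,0,0,0,0]

```text
time_s: 7.08
tool_pos: [0.4762, -0.1566, 0.1391]
tool_rot: [180.0, 0.0, 81.2]
force: [0.1, 0.7, 0.2]
grip_width: 0.0436
grasp_force: 0.0
```

```bash
python3 - <<'E'
from h import *; from cell import env,viewer
o=env.get_obs(); print(o["tool_pos"],o["tool_rot"],o["force"],o["grip_width"],bay(o["tool_pos"]))
c=viewer.read_camera("scene"); np.savez("pics/s2.npz",**c)
cv2.imwrite("pics/s2.png",cv2.resize(c["img"][180:360,240:440,::-1],None,fx=3.3,fy=3.3,interpolation=cv2.INTER_CUBIC))
E
```

```text
[ 0.47620441 -0.15663272  0.13910304] [1.79953897e+02 1.20020606e-02 8.12328754e+01] [0.12628454 0.65129601 0.20808991] 0.043564937062228054 [0.09534018 0.001638  ]
```

View pics/s2.png

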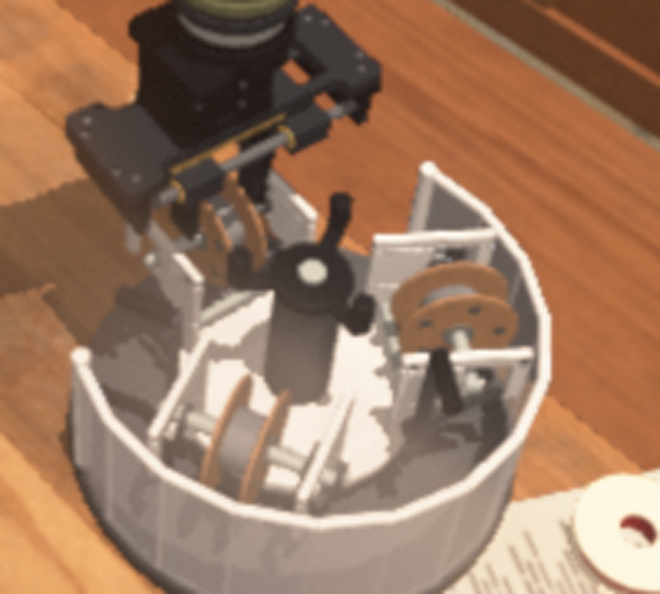

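The crop shows the fingers straddling reel a at about (215,220), and the lever is open. Next I'll close on the reel and draw it out.

Request:
step_arm:
  delta_pos:
    - [0,0,0]
    - [0,0,0]
    - [0,0,0]
    - [0,0,0]
    - [0,0,0]
    - [0,0,-0.01]
    - [0,0,-0.023]
    - [0,0,-0.023]
    - [0,0,-0.023]
  rot:
    - [0,0,0]
    - [0,0,0]
    - [0,0,0]
    - [0,0,0]
    - [0,0,0]
    - [0,0,0]
    - [0,0,0]
    - [0,0,0]
    - [0,0,0]
  gripper: [-1,-1,-1,-1,-1,-1,-1,-1,-1]
  squeeze: 22

```text
time_s: 8.25
tool_pos: [0.4751, -0.1566, 0.143]
tool_rot: [-180.0, -0.0, 81.2]
force: [-0.6, 0.9, -1.8]
grip_width: 0.028
grasp_force: 21.9
```

Request:
step_arm:
  delta_pos:
    - [0.04,0,0]
    - [0.083,0,0]
    - [0.083,0,0]
    - [0.083,0,0.06]
    - [0.083,0,0.12]
    - [0.083,0,0.18]
    - [0.083,0,0.18]
    - [0.083,0,0.18]
    - [0.15,0,0.18]
    - [0.22,0,0.18]
    - [0.3,0,0.18]
    - [0.4,0,0.18]
    - [0.5,0,0.18]
    - [0.5,0,0.18]
  rot:
    - [0,0,0]
    - [0,0,0]
    - [0,0,0]
    - [0,0,0]
    - [0,0,0]
    - [0,0,0]
    - [0,0,0]
    - [0,0,0]
    - [0,0,0]
    - [0,0,0]
    - [0,0,0]
    - [0,0,0]
    - [0,0,0]
    - [0,0,0]
  gripper: [-1,-1,-1,-1,-1,-1,-1,-1,-1,-1,-1,-1,-1,-1]

```text
time_s: 10.0
tool_pos: [0.4909, -0.0554, 0.1072]
tool_rot: [180.0, -0.0, 81.5]
force: [-0.4, -0.5, -1.2]
grip_width: 0.0279
grasp_force: 2.2
```

```bash
cat > tray.py <<'E'
from h import *; from cell import env,viewer
import sys
n=sys.argv[1]; c=viewer.read_camera("top"); np.savez(f"pics/{n}.npz",**c); im=c["img"][:,:,::-1].copy()
o=env.get_obs(); print("tcp",o["tool_pos"].round(4),o["tool_rot"].round(2),o["force"].round(1),o["grip_width"].round(4),"bay",bay(o["tool_pos"]).round(4))
c0=load("top0"); d=cv2.absdiff(c["img"],c0["img"]).max(2)
print("tray region change frac",(d[165:255,105:230]>40).mean().round(4))
cv2.imwrite(f"pics/{n}.png",cv2.resize(im[110:290,70:470],None,fx=2,fy=2,interpolation=cv2.INTER_CUBIC))
E
python3 tray.py t1
```

```text
Traceback (most recent call last):
  File "tray.py", line 4, in <module>
    o=env.get_obs(); print("tcp",o["tool_pos"].round(4),o["tool_rot"].round(2),o["force"].round(1),o["grip_width"].round(4),"bay",bay(o["tool_pos"]).round(4))
                                                                                                   ^^^^^^^^^^^^^^^^^^^^^
AttributeError: 'float' object has no attribute 'round'
```

```bash
sed -i 's/o\["grip_width"\].round(4)/o["grip_width"],o["grasp_force"]/' tray.py; python3 tray.py t1; python3 - <<'E'
from h import *; from cell import env,viewer
c=viewer.read_camera("scene"); np.savez("pics/s3.npz",**c)
a=cv2.imread("pics/t1.png"); b=cv2.resize(c["img"][130:330,200:400,::-1],(360,360)); 
cv2.imwrite("pics/t1.png",a); cv2.imwrite("pics/m1.png",np.hstack([cv2.resize(a[:,:440],(440,360)),b]))
E
```

```text
tcp [ 0.4905 -0.058   0.1072] [1.7999e+02 2.0000e-02 8.1260e+01] [-0.5 -0.7 -1.1] 0.02799941148259643 2.192329908357351 bay [0.195  0.0007]
tray region change frac 0.0003
```

View pics/m1.png

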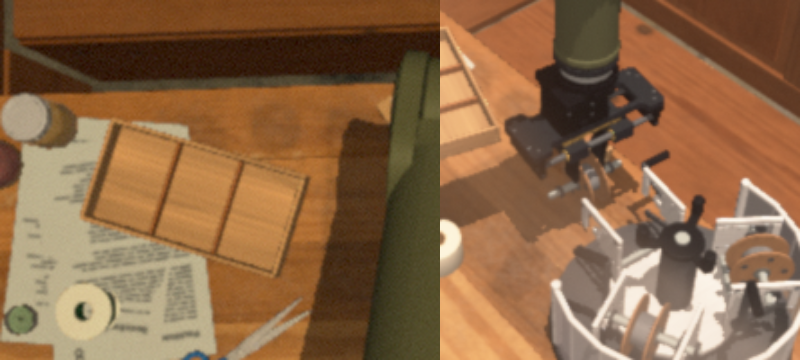

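The reel is held clear of the carousel at about (600,180) in the right half. The tray is unmoved and lever a's grip is open at (655,158). The grip has slackened, so I'll tighten it again before carrying on.

Request:
step_arm:
  delta_pos:
    - [0,0,0]
    - [0,0,0]
    - [0,0,0]
    - [0,0,0]
  rot:
    - [0,0,0]
    - [0,0,0]
    - [0,0,0]
    - [0,0,0]
  gripper: [-1,-1,-1,-1]
  squeeze: 25

```text
time_s: 10.65
tool_pos: [0.4906, -0.0581, 0.1072]
tool_rot: [180.0, -0.0, 81.2]
force: [0.7, 0.4, -0.6]
grip_width: 0.0278
grasp_force: 25.0
```

```bash
python3 - <<'E'
from h import *; from cell import env,viewer
# reel relative to TCP: find flange/axle in scene cam crop
c=viewer.read_camera("scene"); np.savez("pics/s3.npz",**c)
o=env.get_obs(); p=o["tool_pos"]; print(p,o["grasp_force"])
im=c["img"][:,:,::-1].copy()
th=np.radians(o["tool_rot"][2]); y=np.array([np.sin(th),-np.cos(th),0])
for s in (-.056,0,.056):
    q=proj(c,p+np.array([0,0,-.023])+s*y); print(q); cv2.circle(im,tuple(int(round(v)) for v in q),1,(0,255,0),-1)
cv2.imwrite("pics/m2.png",cv2.resize(im[170:250,230:330],None,fx=6,fy=6,interpolation=cv2.INTER_CUBIC))
E
```

```text
[ 0.49058913 -0.05808759  0.10716424] 24.97723415493965
[259.38080538 238.13613036]
[279.56390249 228.465912  ]
[298.99997971 219.15360924]
```

View pics/m2.png

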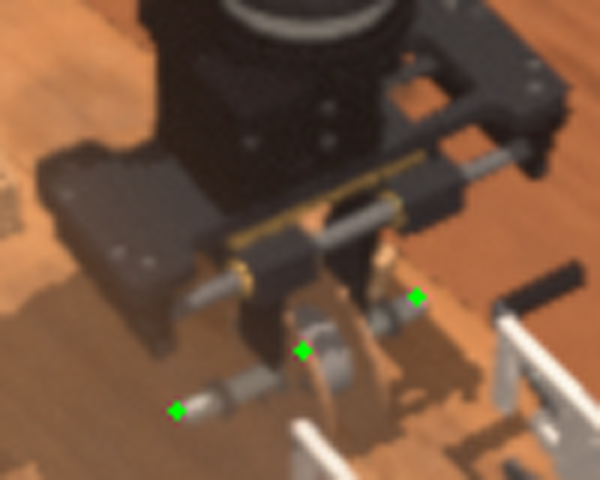

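The predicted axle ends, (178,411) and (417,297), sit on the real ones, so the reel has not slipped. The grip is back to 25 N. Carrying it to the far lane.

Request:
step_arm:
  delta_pos:
    - [0,0,-0.3]
    - [0.3,-0.05,-0.3]
    - [0.6,-0.1,-0.3]
    - [0.9,-0.15,-0.3]
    - [1,-0.15,-0.3]
    - [1,-0.15,-0.3]
    - [1,-0.15,-0.3]
  rot:
    - [0,0,0]
    - [0,0,0]
    - [0,0,0]
    - [0,0,0]
    - [0,0,0]
    - [0,0,0]
    - [0,0,0]
  gripper: [-1,-1,-1,-1,-1,-1,-1]

```text
time_s: 11.58
tool_pos: [0.4918, 0.1418, 0.167]
tool_rot: [-180.0, 0.1, 81.0]
force: [0.5, -0.4, -0.6]
grip_width: 0.0277
grasp_force: 25.0
```

Request:
step_arm:
  delta_pos:
    - [0.3,-0.04,0]
    - [0.6,-0.1,0]
    - [0.9,-0.145,0]
    - [1,-0.145,0]
    - [1,-0.145,0]
    - [1,-0.145,0]
  rot:
    - [0,0,0.03]
    - [0,0,0.07]
    - [0,0,0.105]
    - [0,0,0.105]
    - [0,0,0.105]
    - [0,0,0.105]
  gripper: [-1,-1,-1,-1,-1,-1]

```text
time_s: 12.32
tool_pos: [0.4947, 0.3428, 0.1672]
tool_rot: [180.0, 0.1, 71.9]
force: [0.6, -0.5, -1.1]
grip_width: 0.0278
grasp_force: 25.0
```

```bash
cat >> h.py <<'E'
def totarget(o,xy):  # remaining shift in tool units
    t=np.radians(o["tool_rot"][2]); d=np.asarray(xy)-o["tool_pos"][:2]
    return np.array([d@[np.cos(t),np.sin(t)],d@[np.sin(t),-np.cos(t)]])/.2
E
python3 tray.py t2; python3 - <<'E'
from h import *; from cell import env
o=env.get_obs(); print(o["qpos"].round(1),totarget(o,[.4941,.3552]))
E
```

```text
tcp [0.4946 0.343  0.1673] [1.7996e+02 6.0000e-02 7.1940e+01] [-0.3  0.7 -1.3] 0.027801446910133438 24.977248096838593 bay [ 0.5919 -0.0566]
tray region change frac 0.1719
[-53.8  15.2  19.5  95.9  -5.3  69.8 -51.2] [ 0.05702265 -0.02138652]
```

Request:
step_arm:
  delta_pos:
    - [0.057,-0.02,0]
    - [0.057,-0.02,0.15]
    - [0.057,-0.02,0.3]
    - [0.057,-0.02,0.42]
    - [0.057,-0.02,0.485]
    - [0.057,-0.02,0.485]
    - [0.057,-0.02,0.485]
  rot:
    - [0,0,0]
    - [0,0,0]
    - [0,0,0]
    - [0,0,0]
    - [0,0,0]
    - [0,0,0]
    - [0,0,0]
  gripper: [-1,-1,-1,-1,-1,-1,-1]

```text
time_s: 13.25
tool_pos: [0.4936, 0.3587, 0.0709]
tool_rot: [180.0, -0.1, 72.2]
force: [0.1, 0.2, -1.6]
grip_width: 0.0277
grasp_force: 25.0
```

Request:
step_arm:
  delta_pos:
    - [0,0,0.005]
    - [0,0,0.005]
    - [0,0,0.005]
    - [0,0,0.005]
    - [0,0,-0.1]
    - [0,0,-0.3]
    - [0,0,-0.6]
    - [0,0,-0.6]
  rot:
    - [0,0,0]
    - [0,0,0]
    - [0,0,0]
    - [0,0,0]
    - [0,0,0]
    - [0,0,0]
    - [0,0,0]
    - [0,0,0]
  gripper: [0,0,0,0,0,0,0,0]

```text
time_s: 14.25
tool_pos: [0.4961, 0.3603, 0.1962]
tool_rot: [179.7, -0.5, 72.2]
force: [0.2, -0.9, -0.2]
grip_width: 0.043
grasp_force: 0.0
```

Request:
step_arm:
  delta_pos:
    - [-0.927,0.451,0]
    - [-0.927,0.451,0]
    - [-0.927,0.451,0]
    - [-0.927,0.451,0]
    - [-0.927,0.451,0]
    - [-0.927,0.451,0]
  rot:
    - [0,0,-0.105]
    - [0,0,-0.105]
    - [0,0,-0.105]
    - [0,0,-0.105]
    - [0,0,-0.105]
    - [0,0,-0.105]
  gripper: [-1,-1,-1,-1,-1,-1]

```text
time_s: 15.0
tool_pos: [0.5217, 0.1568, 0.1898]
tool_rot: [-180.0, -0.0, 81.4]
force: [0.7, 0.2, -0.8]
grip_width: 0.001
grasp_force: 0.0
```

```bash
python3 tray.py t3
```

```text
tcp [0.5216 0.157  0.1898] [-1.7996e+02 -2.0000e-02  8.1420e+01] [-0.7  0.4  0.2] 0.0005852863339125589 0.0 bay [ 0.4122 -0.0014]
tray region change frac 0.7661
```

View pics/t3.png

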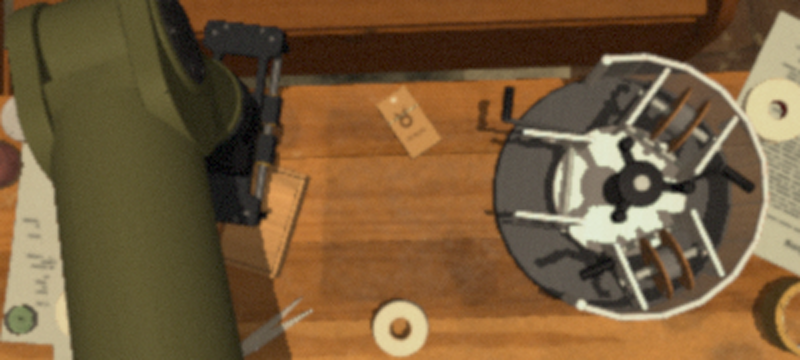

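Bay a is empty and its lever grip is open, at (509,103). The arm hides the tray in this view. I'll go back and shut lever a.

Request:
step_arm:
  delta_pos:
    - [-0.95,0.447,0]
    - [-0.95,0.447,0]
    - [-0.95,0.447,0]
    - [-0.95,0.447,0]
    - [-0.95,0.447,0]
    - [-0.95,0.447,0]
  rot:
    - [0,0,0]
    - [0,0,0]
    - [0,0,0]
    - [0,0,0]
    - [0,0,0]
    - [0,0,0]
  gripper: [-1,-1,-1,-1,-1,-1]

```text
time_s: 15.8
tool_pos: [0.5815, -0.0439, 0.1897]
tool_rot: [-179.9, -0.1, 81.4]
force: [-0.4, 0.5, -0.1]
grip_width: 0.0005
grasp_force: 0.0
```

Request:
step_arm:
  delta_pos:
    - [-0.1,0,0.2]
    - [-0.2,0,0.385]
    - [-0.25,0,0.385]
    - [-0.25,0,0.385]
    - [-0.25,0,0.385]
  rot:
    - [0,0,0]
    - [0,0,0]
    - [0,0,0]
    - [0,0,0]
    - [0,0,0]
  gripper: [-1,-1,-1,-1,-1]

```text
time_s: 16.42
tool_pos: [0.5755, -0.095, 0.115]
tool_rot: [179.8, -0.1, 81.3]
force: [0.0, -0.2, -0.1]
grip_width: 0.0
grasp_force: 0.0
```

```bash
python3 tray.py t4;python3 - <<'E'
from h import *; c=load("t3"); print(bay(onz(c,324.5,161.5,.115)))
E
```

```text
tcp [ 0.5754 -0.0951  0.1149] [ 1.7984e+02 -8.0000e-02  8.1320e+01] [0.1 0.  0.3] 0.00023230240964391776 0.0 bay [0.1713 0.0902]
tray region change frac 0.0501
[0.14787017 0.07970959]
```

Request:
step_arm:
  delta_pos:
    - [-0.0435,0,0]
    - [-0.0735,0,-0.0485]
    - [-0.109,0,-0.093]
    - [-0.15,0,-0.133]
    - [-0.195,0,-0.168]
    - [-0.243,0,-0.198]
    - [-0.295,0,-0.221]
    - [-0.35,0,-0.238]
    - [-0.406,0,-0.248]
    - [-0.463,0,-0.251]
    - [-0.485,0,-0.251]
    - [-0.485,0,-0.251]
    - [-0.485,0,-0.251]
  rot:
    - [0,0,0]
    - [0,0,0]
    - [0,0,0]
    - [0,0,0]
    - [0,0,0]
    - [0,0,0]
    - [0,0,0]
    - [0,0,0]
    - [0,0,0]
    - [0,0,0]
    - [0,0,0]
    - [0,0,0]
    - [0,0,0]
  gripper: [-1,-1,-1,-1,-1,-1,-1,-1,-1,-1,-1,-1,-1]

```text
time_s: 18.1
tool_pos: [0.5623, -0.1889, 0.1634]
tool_rot: [179.7, -0.3, 81.4]
force: [8.3, 7.8, -0.8]
grip_width: 0.0004
grasp_force: 4.3
```

```bash
python3 tray.py t5
```

```text
tcp [ 0.5623 -0.1889  0.1633] [179.72  -0.26  81.39] [ 8.6  7.6 -0.9] 0.0002898605744487791 4.2747800052165985 bay [0.0766 0.0917]
tray region change frac 0.0376
```

Request:
step_arm:
  delta_pos:
    - [0.06,0,0]
    - [0.104,0,-0.2]
    - [0.104,0,-0.4]
    - [0.104,0,-0.4]
    - [-0.264,-0.256,-0.4]
    - [-0.264,-0.256,-0.4]
    - [-0.264,-0.256,-0.4]
    - [-0.264,-0.256,-0.4]
    - [-0.264,-0.256,-0.4]
    - [-0.264,-0.256,-0.4]
    - [-0.264,-0.256,-0.4]
    - [-0.264,-0.256,-0.3]
    - [-0.264,-0.256,-0.2]
    - [-0.264,-0.256,-0.09]
    - [-0.264,-0.256,-0.09]
    - [-0.264,-0.256,-0.09]
  rot:
    - [0,0,0]
    - [0,0,0]
    - [0,0,0]
    - [0,0,0]
    - [0,0,0.12]
    - [0,0,0.24]
    - [0,0,0.36]
    - [0,0,0.48]
    - [0,0,0.6]
    - [0,0,0.698]
    - [0,0,0.698]
    - [0,0,0.698]
    - [0,0,0.698]
    - [0,0,0.698]
    - [0,0,0.698]
    - [0,0,0.698]
  gripper: [-1,-1,-1,-0.2,-0.2,-0.2,-0.2,-0.2,-0.2,-0.2,-0.2,-0.2,-0.2,-0.2,-0.2,-0.2]

```text
time_s: 20.15
tool_pos: [0.5004, -0.2372, 0.1818]
tool_rot: [180.0, -0.0, 21.3]
force: [0.6, 0.3, -0.5]
grip_width: 0.0351
grasp_force: 0.0
```

```bash
python3 tray.py t6; python3 - <<'E'
from h import *; from cell import env,viewer
c=viewer.read_camera("scene"); np.savez("pics/s6.npz",**c)
cv2.imwrite("pics/s6.png",cv2.resize(c["img"][180:360,240:440,::-1],None,fx=3.3,fy=3.3,interpolation=cv2.INTER_CUBIC))
E
```

```text
tcp [ 0.5007 -0.2372  0.1822] [ 1.7995e+02 -5.0000e-02  2.1250e+01] [-0.4  0.3  0.2] 0.034877686521660956 0.0 bay [0.0195 0.0382]
tray region change frac 0.0364
```

View pics/s6.png

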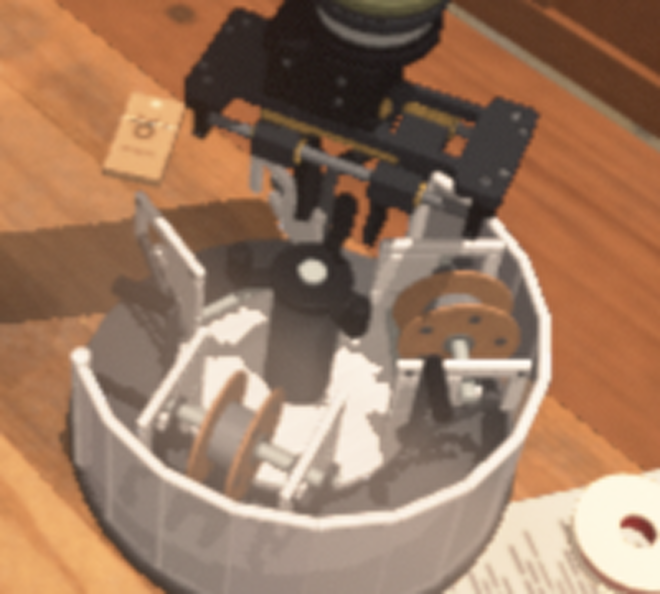

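The open fingers stand either side of the knob at (345,215), at (305,190) and (375,215). Reels b (235,435) and c (460,310) are still seated. Now I'll grip the knob and turn it 80°, then 40° more.

Request:
step_arm:
  delta_pos:
    - [0,0,0]
    - [0,0,0]
    - [0,0,0]
    - [0,0,0]
    - [-0.0022,-0.031,0]
    - [-0.0086,-0.0613,0]
    - [-0.0192,-0.0905,0]
    - [-0.0338,-0.1179,0]
    - [-0.0521,-0.143,0]
    - [-0.0736,-0.1653,0]
    - [-0.0981,-0.1845,0]
    - [-0.125,-0.2,0]
    - [-0.1537,-0.2116,0]
    - [-0.1839,-0.2191,0]
  rot:
    - [0,0,0]
    - [0,0,0]
    - [0,0,0]
    - [0,0,0]
    - [0,0,-0.093]
    - [0,0,-0.186]
    - [0,0,-0.279]
    - [0,0,-0.372]
    - [0,0,-0.465]
    - [0,0,-0.559]
    - [0,0,-0.652]
    - [0,0,-0.745]
    - [0,0,-0.838]
    - [0,0,-0.931]
  gripper: [-1,-1,-1,-1,-1,-1,-1,-1,-1,-1,-1,-1,-1,-1]
  squeeze: 20

```text
time_s: 22.0
tool_pos: [0.454, -0.2105, 0.1818]
tool_rot: [179.5, 0.3, 101.5]
force: [11.5, -3.1, -9.2]
grip_width: 0.0142
grasp_force: 20.0
```

Request:
step_arm:
  delta_pos:
    - [-0.0022,-0.031,0]
    - [-0.0086,-0.0613,0]
    - [-0.0192,-0.0905,0]
    - [-0.0338,-0.1179,0]
    - [-0.0521,-0.143,0]
    - [-0.0521,-0.143,0]
    - [-0.0521,-0.143,0]
  rot:
    - [0,0,-0.093]
    - [0,0,-0.186]
    - [0,0,-0.279]
    - [0,0,-0.372]
    - [0,0,-0.465]
    - [0,0,-0.465]
    - [0,0,-0.465]
  gripper: [-1,-1,-1,-1,-1,-1,-1]

```text
time_s: 22.88
tool_pos: [0.4279, -0.2264, 0.1818]
tool_rot: [179.9, 0.5, 141.2]
force: [11.5, -4.6, -8.2]
grip_width: 0.0145
grasp_force: 20.0
```

```bash
python3 tray.py t7
```

```text
tcp [ 0.4279 -0.2264  0.1818] [179.88   0.53 141.23] [11.2 -4.9 -7.8] 0.014333010942972757 19.998149871826172 bay [ 0.019  -0.0355]
tray region change frac 0.0372
```

Request:
step_arm:
  delta_pos:
    - [0,0,0]
    - [0,0,0]
    - [0,0,0]
    - [0,0,-0.15]
    - [0,0,-0.32]
    - [-0.1,0.09,-0.32]
    - [-0.2,0.17,-0.32]
    - [-0.3,0.25,-0.32]
    - [-0.4,0.33,-0.32]
    - [-0.481,0.4075,-0.32]
    - [-0.481,0.4075,-0.32]
    - [-0.481,0.4075,-0.32]
    - [-0.481,0.4075,-0.32]
    - [-0.481,0.4075,-0.32]
  rot:
    - [0,0,0]
    - [0,0,0]
    - [0,0,0]
    - [0,0,0]
    - [0,0,0]
    - [0,0,0.12]
    - [0,0,0.24]
    - [0,0,0.36]
    - [0,0,0.48]
    - [0,0,0.6]
    - [0,0,0.698]
    - [0,0,0.698]
    - [0,0,0.698]
    - [0,0,0.698]
  gripper: [-0.2,-0.2,-0.2,-0.2,-0.2,-1,-1,-1,-1,-1,-1,-1,-1,-1]

```text
time_s: 24.68
tool_pos: [0.55, -0.2219, 0.2455]
tool_rot: [180.0, -0.0, 81.3]
force: [-0.1, 0.8, 0.1]
grip_width: 0.0004
grasp_force: 0.0
```

```bash
python3 tray.py t8; python3 - <<'E'
from h import *; from cell import env,viewer
c=viewer.read_camera("scene"); np.savez("pics/s8.npz",**c)
a=load("scene0")["img"]; b=c["img"]
# deck/hub region in scene view, upscaled side by side
A=cv2.resize(a[205:365,250:420,::-1],(400,376)); B=cv2.resize(b[205:365,250:420,::-1],(400,376))
cv2.imwrite("pics/m8.png",np.hstack([A,B]))
for n,z in (("knobs",.19),):
    for ang in (60,180,-60):
        t=np.radians(ang); r,l=.045*np.cos(t)-.0015,-.045*np.sin(t)
        u,v=proj(c,wor(r,l,.18)).astype(int); print(ang,(u,v),"dark mean now",b[v-2:v+3,u-2:u+3].mean().round(),"start",a[v-2:v+3,u-2:u+3].mean().round())
E
```

```text
tcp [ 0.5501 -0.2219  0.2455] [ 1.7998e+02 -3.0000e-02  8.1250e+01] [-0.3 -0.3  1.1] 0.0002897133555521207 0.0 bay [0.0422 0.0846]
tray region change frac 0.0372
60 (np.int64(311), np.int64(259)) dark mean now 65.0 start 60.0
180 (np.int64(348), np.int64(274)) dark mean now 54.0 start 48.0
-60 (np.int64(342), np.int64(243)) dark mean now 43.0 start 41.0
```

View pics/m8.png

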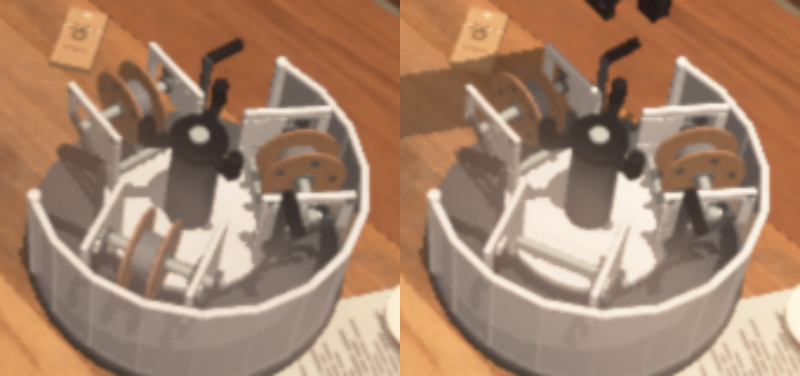

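The left half is the start and the right half is now. The turret has clicked in with reel c in front at (530,105), its lever is shut at (625,45), and bay a is empty at lower left. I'll repeat the cycle for reel c.

Request:
step_arm:
  delta_pos:
    - [0,0.02,0.2]
    - [0,0.02,0.41]
    - [0,0.02,0.41]
    - [0.0375,0.02,0.41]
    - [0.095,0.02,0.414]
    - [0.15,0.02,0.424]
    - [0.205,0.02,0.44]
    - [0.257,0.02,0.464]
    - [0.306,0.02,0.493]
    - [0.35,0.02,0.528]
    - [0.391,0.02,0.568]
    - [0.427,0.02,0.613]
    - [0.456,0.02,0.661]
    - [0.48,0.02,0.675]
    - [0.48,0.02,0.675]
    - [0.48,0.02,0.675]
  rot:
    - [0,0,0]
    - [0,0,0]
    - [0,0,0]
    - [0,0,0]
    - [0,0,0]
    - [0,0,0]
    - [0,0,0]
    - [0,0,0]
    - [0,0,0]
    - [0,0,0]
    - [0,0,0]
    - [0,0,0]
    - [0,0,0]
    - [0,0,0]
    - [0,0,0]
    - [0,0,0]
  gripper: [-1,-1,-1,-1,-1,-1,-1,-1,-1,-1,-1,-1,-1,-1,-1,-1]

```text
time_s: 26.78
tool_pos: [0.5679, -0.1308, 0.1103]
tool_rot: [-180.0, 0.2, 81.1]
force: [-2.5, -6.7, 1.9]
grip_width: 0.0005
grasp_force: 3.1
```

```bash
python3 tray.py t9
```

```text
tcp [ 0.5679 -0.1308  0.1103] [-179.97    0.22   81.07] [-2.1 -6.   1.1] 0.000329920347427455 3.097756952047348 bay [0.1349 0.0883]
tray region change frac 0.0419
```

Request:
step_arm:
  delta_pos:
    - [-0.05,0,0]
    - [-0.05,0,-0.3]
    - [-0.05,0,-0.65]
    - [-0.05,0,-0.65]
    - [-0.221,-0.439,-0.65]
    - [-0.221,-0.439,-0.65]
    - [-0.221,-0.439,-0.65]
    - [-0.221,-0.439,-0.4]
    - [-0.221,-0.439,-0.28]
    - [-0.221,-0.439,-0.142]
    - [-0.221,-0.439,-0.142]
    - [-0.221,-0.439,-0.142]
  rot:
    - [0,0,0]
    - [0,0,0]
    - [0,0,0]
    - [0,0,0]
    - [0,0,0]
    - [0,0,0]
    - [0,0,0]
    - [0,0,0]
    - [0,0,0]
    - [0,0,0]
    - [0,0,0]
    - [0,0,0]
  gripper: [-1,-1,-1,0,0,0,0,0,0,0,0,0]

```text
time_s: 28.32
tool_pos: [0.4763, -0.1577, 0.1394]
tool_rot: [179.9, 0.0, 81.2]
force: [0.5, -0.6, 0.3]
grip_width: 0.0436
grasp_force: 0.0
```

Request:
step_arm:
  delta_pos:
    - [0,0,0]
    - [0,0,0]
    - [0,0,0]
    - [0,0,0]
    - [0,0,0]
    - [0,0,-0.01]
    - [0,0,-0.023]
    - [0,0,-0.023]
    - [0,0,-0.023]
  rot:
    - [0,0,0]
    - [0,0,0]
    - [0,0,0]
    - [0,0,0]
    - [0,0,0]
    - [0,0,0]
    - [0,0,0]
    - [0,0,0]
    - [0,0,0]
  gripper: [-1,-1,-1,-1,-1,-1,-1,-1,-1]
  squeeze: 22

```text
time_s: 29.45
tool_pos: [0.4751, -0.1576, 0.1432]
tool_rot: [-180.0, -0.0, 81.2]
force: [-0.6, 0.5, -0.9]
grip_width: 0.0281
grasp_force: 22.0
```

Same readings as last time, so I'll extract it, ending 0.2 m out, and check.

Request:
step_arm:
  delta_pos:
    - [0.04,0,0]
    - [0.083,0,0]
    - [0.083,0,0]
    - [0.083,0,0.06]
    - [0.083,0,0.12]
    - [0.083,0,0.18]
    - [0.083,0,0.18]
    - [0.083,0,0.18]
    - [0.15,0,0.18]
    - [0.22,0,0.18]
    - [0.3,0,0.18]
    - [0.4,0,0.18]
    - [0.5,0,0.18]
    - [0.5,0,0.18]
    - [0.5,0,0.18]
  rot:
    - [0,0,0]
    - [0,0,0]
    - [0,0,0]
    - [0,0,0]
    - [0,0,0]
    - [0,0,0]
    - [0,0,0]
    - [0,0,0]
    - [0,0,0]
    - [0,0,0]
    - [0,0,0]
    - [0,0,0]
    - [0,0,0]
    - [0,0,0]
    - [0,0,0]
  gripper: [-1,-1,-1,-1,-1,-1,-1,-1,-1,-1,-1,-1,-1,-1,-1]

```text
time_s: 31.32
tool_pos: [0.4906, -0.0593, 0.1074]
tool_rot: [180.0, 0.0, 81.2]
force: [-0.6, -0.8, -0.7]
grip_width: 0.0279
grasp_force: 22.0
```

```bash
python3 tray.py t10; python3 - <<'E'
from h import *
c=load("t10"); im=c["img"].copy()
# predicted tray outline in its old pose, for a later view; and first reel's flange pixels (brown vs wood)
T=np.array([.4687,.2762]); t=np.radians(72.2); u=np.array([np.cos(t),np.sin(t)]); w=np.array([-u[1],u[0]])
im=im[:,:,::-1].copy()
for z,hx,hy,col in ((.033,.131,.068,(0,255,0)),):
    pts=[proj(c,np.r_[T+sx*hx*u+sy*hy*w,z]) for sx,sy in ((1,1),(1,-1),(-1,-1),(-1,1))]
    cv2.polylines(im,[np.round(pts).astype(int)],True,col,1)
cv2.imwrite("pics/m10.png",cv2.resize(im[130:280,70:330],None,fx=3,fy=3,interpolation=cv2.INTER_CUBIC))
E
```

```text
tcp [ 0.4906 -0.0597  0.1074] [1.7999e+02 2.0000e-02 8.1160e+01] [ 0.1  0.4 -1.5] 0.02812083228511344 21.99956368189305 bay [0.1933 0.001 ]
tray region change frac 0.0383
```

View pics/m10.png

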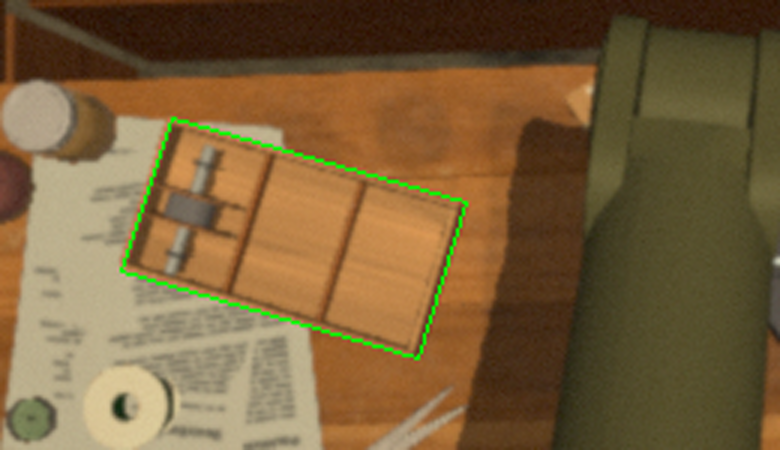

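The first reel stands in the far lane at about (190,210). The predicted tray outline (green) still fits, so the tray hasn't moved. Carrying reel c to the middle lane.

Request:
step_arm:
  delta_pos:
    - [0,0,-0.3]
    - [0.3,-0.05,-0.3]
    - [0.6,-0.1,-0.3]
    - [0.9,-0.15,-0.3]
    - [1,-0.155,-0.3]
    - [1,-0.155,-0.3]
    - [1,-0.155,-0.3]
  rot:
    - [0,0,0]
    - [0,0,0]
    - [0,0,0]
    - [0,0,0]
    - [0,0,0]
    - [0,0,0]
    - [0,0,0]
  gripper: [-1,-1,-1,-1,-1,-1,-1]

```text
time_s: 32.25
tool_pos: [0.491, 0.1407, 0.1673]
tool_rot: [180.0, 0.1, 81.0]
force: [-0.3, -0.4, -0.9]
grip_width: 0.0281
grasp_force: 22.0
```

Request:
step_arm:
  delta_pos:
    - [0.3,-0.1,0]
    - [0.6,-0.2,0]
    - [0.64,-0.21,0]
    - [0.64,-0.21,0]
    - [0.64,-0.21,0]
    - [0.64,-0.21,0]
  rot:
    - [0,0,0.03]
    - [0,0,0.07]
    - [0,0,0.105]
    - [0,0,0.105]
    - [0,0,0.105]
    - [0,0,0.105]
  gripper: [-1,-1,-1,-1,-1,-1]

```text
time_s: 33.0
tool_pos: [0.4694, 0.2744, 0.1675]
tool_rot: [180.0, -0.0, 72.0]
force: [-0.5, 0.8, -1.2]
grip_width: 0.0278
grasp_force: 22.0
```

```bash
python3 - <<'E'
from h import *; from cell import env
o=env.get_obs(); print(o["tool_pos"],o["tool_rot"],o["grasp_force"],totarget(o,[.4687,.2762]))
E
```

```text
[0.46943885 0.27443385 0.16754754] [ 1.79984571e+02 -5.55752744e-03  7.20233499e+01] 21.999584049917758 [ 0.0072595  -0.00623936]
```

Request:
step_arm:
  delta_pos:
    - [0.007,-0.006,0.15]
    - [0.007,-0.006,0.3]
    - [0.007,-0.006,0.42]
    - [0.007,-0.006,0.485]
    - [0.007,-0.006,0.485]
    - [0.007,-0.006,0.488]
    - [0.007,-0.006,0.488]
    - [0.007,-0.006,0.488]
    - [0.007,-0.006,0.488]
    - [0.007,-0.006,0.488]
    - [0.007,-0.006,0.4]
    - [0.007,-0.006,0.15]
    - [0.007,-0.006,-0.12]
    - [0.007,-0.006,-0.12]
  rot:
    - [0,0,0]
    - [0,0,0]
    - [0,0,0]
    - [0,0,0]
    - [0,0,0]
    - [0,0,0]
    - [0,0,0]
    - [0,0,0]
    - [0,0,0]
    - [0,0,0]
    - [0,0,0]
    - [0,0,0]
    - [0,0,0]
    - [0,0,0]
  gripper: [-1,-1,-1,-1,-1,-1,0,0,0,0,0,0,0,0]

```text
time_s: 34.75
tool_pos: [0.471, 0.2797, 0.1977]
tool_rot: [179.7, -0.5, 72.2]
force: [0.2, -0.3, -0.5]
grip_width: 0.0435
grasp_force: 0.0
```

Request:
step_arm:
  delta_pos:
    - [-0.77,0.64,0]
    - [-0.77,0.64,0]
    - [-0.77,0.64,0]
    - [-0.77,0.64,0]
    - [-0.77,0.64,0]
    - [-0.77,0.64,0]
  rot:
    - [0,0,-0.105]
    - [0,0,-0.105]
    - [0,0,-0.105]
    - [0,0,-0.105]
    - [0,0,-0.105]
    - [0,0,-0.105]
  gripper: [-1,-1,-1,-1,-1,-1]

```text
time_s: 35.5
tool_pos: [0.542, 0.0947, 0.1911]
tool_rot: [-179.9, -0.0, 81.4]
force: [0.3, 1.3, -0.2]
grip_width: 0.0014
grasp_force: 0.0
```

```bash
python3 tray.py t11
```

```text
tcp [0.542  0.0948 0.1911] [-1.7995e+02 -3.0000e-02  8.1420e+01] [-0.5 -0.3  0.3] 0.0005174465238673706 0.0 bay [0.3539 0.0282]
tray region change frac 0.6813
```

Request:
step_arm:
  delta_pos:
    - [-0.3,0.2,0]
    - [-0.6,0.304,0]
    - [-0.8,0.304,0]
    - [-0.9,0.304,0.15]
    - [-0.91,0.304,0.385]
    - [-0.91,0.304,0.385]
    - [-0.91,0.304,0.385]
    - [-0.91,0.304,0.385]
  rot:
    - [0,0,0]
    - [0,0,0]
    - [0,0,0]
    - [0,0,0]
    - [0,0,0]
    - [0,0,0]
    - [0,0,0]
    - [0,0,0]
  gripper: [-1,-1,-1,-1,-1,-1,-1,-1]

```text
time_s: 36.55
tool_pos: [0.5766, -0.0961, 0.1165]
tool_rot: [179.8, -0.0, 81.3]
force: [-0.2, -0.7, -0.2]
grip_width: 0.0006
grasp_force: 0.0
```

Request:
step_arm:
  delta_pos:
    - [-0.0435,0,0]
    - [-0.0735,0,-0.0485]
    - [-0.109,0,-0.093]
    - [-0.15,0,-0.133]
    - [-0.195,0,-0.168]
    - [-0.243,0,-0.198]
    - [-0.295,0,-0.221]
    - [-0.35,0,-0.238]
    - [-0.406,0,-0.248]
    - [-0.463,0,-0.251]
    - [-0.487,0,-0.251]
    - [-0.487,0,-0.251]
    - [-0.487,0,-0.251]
  rot:
    - [0,0,0]
    - [0,0,0]
    - [0,0,0]
    - [0,0,0]
    - [0,0,0]
    - [0,0,0]
    - [0,0,0]
    - [0,0,0]
    - [0,0,0]
    - [0,0,0]
    - [0,0,0]
    - [0,0,0]
    - [0,0,0]
  gripper: [-1,-1,-1,-1,-1,-1,-1,-1,-1,-1,-1,-1,-1]

```text
time_s: 38.17
tool_pos: [0.5635, -0.1893, 0.1646]
tool_rot: [179.7, -0.3, 81.4]
force: [8.9, 8.0, -2.3]
grip_width: 0.0005
grasp_force: 4.5
```

```bash
python3 tray.py t12; python3 - <<'E'
from h import *; 
for n in ("t5","t12"):
    c=load(n); im=c["img"]; a=load("t10")["img"]
    print(n,"tray diff vs t10",(cv2.absdiff(im,a).max(2)[165:255,105:230]>40).mean().round(4))
E
```

```text
tcp [ 0.5635 -0.1893  0.1645] [179.71  -0.28  81.4 ] [ 8.1  7.6 -1.6] 0.00013744518700588109 4.491986185312271 bay [0.0764 0.0929]
tray region change frac 0.0708
t5 tray diff vs t10 0.0005
t12 tray diff vs t10 0.037
```

Request:
step_arm:
  delta_pos:
    - [0.06,0,0]
    - [0.104,0,-0.2]
    - [0.104,0,-0.4]
    - [0.104,0,-0.4]
    - [-0.264,-0.253,-0.4]
    - [-0.264,-0.253,-0.4]
    - [-0.264,-0.253,-0.4]
    - [-0.264,-0.253,-0.4]
    - [-0.264,-0.253,-0.4]
    - [-0.264,-0.253,-0.4]
    - [-0.264,-0.253,-0.4]
    - [-0.264,-0.253,-0.3]
    - [-0.264,-0.253,-0.2]
    - [-0.264,-0.253,-0.094]
    - [-0.264,-0.253,-0.094]
    - [-0.264,-0.253,-0.094]
  rot:
    - [0,0,0]
    - [0,0,0]
    - [0,0,0]
    - [0,0,0]
    - [0,0,0.12]
    - [0,0,0.24]
    - [0,0,0.36]
    - [0,0,0.48]
    - [0,0,0.6]
    - [0,0,0.698]
    - [0,0,0.698]
    - [0,0,0.698]
    - [0,0,0.698]
    - [0,0,0.698]
    - [0,0,0.698]
    - [0,0,0.698]
  gripper: [-1,-1,-1,-0.2,-0.2,-0.2,-0.2,-0.2,-0.2,-0.2,-0.2,-0.2,-0.2,-0.2,-0.2,-0.2]

```text
time_s: 40.22
tool_pos: [0.502, -0.238, 0.1838]
tool_rot: [180.0, -0.0, 21.3]
force: [-0.8, -1.0, 0.2]
grip_width: 0.0345
grasp_force: 0.0
```

Request:
step_arm:
  delta_pos:
    - [0,0,0]
    - [0,0,0]
    - [0,0,0]
    - [0,0,0]
    - [-0.0022,-0.031,0]
    - [-0.0086,-0.0613,0]
    - [-0.0192,-0.0905,0]
    - [-0.0338,-0.1179,0]
    - [-0.0521,-0.143,0]
    - [-0.0736,-0.1653,0]
    - [-0.0981,-0.1845,0]
    - [-0.125,-0.2,0]
    - [-0.1537,-0.2116,0]
    - [-0.1839,-0.2191,0]
  rot:
    - [0,0,0]
    - [0,0,0]
    - [0,0,0]
    - [0,0,0]
    - [0,0,-0.093]
    - [0,0,-0.186]
    - [0,0,-0.279]
    - [0,0,-0.372]
    - [0,0,-0.465]
    - [0,0,-0.559]
    - [0,0,-0.652]
    - [0,0,-0.745]
    - [0,0,-0.838]
    - [0,0,-0.931]
  gripper: [-1,-1,-1,-1,-1,-1,-1,-1,-1,-1,-1,-1,-1,-1]
  squeeze: 20

```text
time_s: 41.98
tool_pos: [0.4564, -0.2094, 0.1839]
tool_rot: [179.5, 0.2, 101.6]
force: [12.8, -0.3, -7.9]
grip_width: 0.0149
grasp_force: 20.0
```

Request:
step_arm:
  delta_pos:
    - [-0.0022,-0.031,0]
    - [-0.0086,-0.0613,0]
    - [-0.0192,-0.0905,0]
    - [-0.0338,-0.1179,0]
    - [-0.0521,-0.143,0]
    - [-0.0521,-0.143,0]
    - [-0.0521,-0.143,0]
  rot:
    - [0,0,-0.093]
    - [0,0,-0.186]
    - [0,0,-0.279]
    - [0,0,-0.372]
    - [0,0,-0.465]
    - [0,0,-0.465]
    - [0,0,-0.465]
  gripper: [-1,-1,-1,-1,-1,-1,-1]

```text
time_s: 42.85
tool_pos: [0.4273, -0.2255, 0.1838]
tool_rot: [179.9, 0.1, 141.2]
force: [5.3, 0.5, -1.1]
grip_width: 0.0142
grasp_force: 20.0
```

Request:
step_arm:
  delta_pos:
    - [0,0,0]
    - [0,0,0]
    - [0,0,0]
    - [0,0,-0.15]
    - [0,0,-0.32]
    - [-0.1,0.09,-0.32]
    - [-0.2,0.17,-0.32]
    - [-0.3,0.25,-0.32]
    - [-0.4,0.33,-0.32]
    - [-0.481,0.4075,-0.32]
    - [-0.481,0.4075,-0.32]
    - [-0.481,0.4075,-0.32]
    - [-0.481,0.4075,-0.32]
    - [-0.481,0.4075,-0.32]
  rot:
    - [0,0,0]
    - [0,0,0]
    - [0,0,0]
    - [0,0,0]
    - [0,0,0]
    - [0,0,0.12]
    - [0,0,0.24]
    - [0,0,0.36]
    - [0,0,0.48]
    - [0,0,0.6]
    - [0,0,0.698]
    - [0,0,0.698]
    - [0,0,0.698]
    - [0,0,0.698]
  gripper: [-0.2,-0.2,-0.2,-0.2,-0.2,-1,-1,-1,-1,-1,-1,-1,-1,-1]

```text
time_s: 44.6
tool_pos: [0.5516, -0.2228, 0.2475]
tool_rot: [180.0, -0.0, 81.3]
force: [-0.9, 0.2, -0.9]
grip_width: 0.0005
grasp_force: 0.0
```

```bash
python3 tray.py t13; python3 - <<'E'
from h import *; from cell import viewer
c=viewer.read_camera("scene"); np.savez("pics/s13.npz",**c)
a=load("s8")["img"]; b=c["img"]; d=cv2.absdiff(a,b).max(2)>45
# same arm pose as s8: list differing blobs (expect only reel changes)
n,l,st,ce=cv2.connectedComponentsWithStats(cv2.morphologyEx(d.astype(np.uint8),cv2.MORPH_CLOSE,np.ones((5,5))))
print([(ce[i].round().tolist(),int(st[i,4])) for i in range(1,n) if st[i,4]>25])
t=load("t13")["img"]; print("tray diff vs t12",(cv2.absdiff(t,load("t12")["img"]).max(2)[165:255,105:230]>40).mean())
E
```

```text
tcp [ 0.5516 -0.2227  0.2475] [ 1.7998e+02 -3.0000e-02  8.1250e+01] [-0.2  0.1 -0.1] 0.00022590280648514344 0.0 bay [0.0416 0.0863]
tray region change frac 0.2655
[([79.0, 42.0], 115), ([46.0, 50.0], 37), ([349.0, 62.0], 38), ([362.0, 143.0], 76), ([187.0, 175.0], 2998), ([66.0, 162.0], 58), ([323.0, 196.0], 90), ([68.0, 191.0], 26), ([130.0, 248.0], 172), ([182.0, 246.0], 39), ([372.0, 273.0], 440), ([157.0, 277.0], 113), ([8.0, 318.0], 39)]
tray diff vs t12 0.29262222222222223
```

The turret has clicked in: the only change on it is the now-empty bay near (372,273). The tray region has changed a lot, though, so the tray was knocked. I'll measure it again with feature matching.

```bash
python3 - <<'E'
from h import *
a=load("t12"); b=load("t13"); T=np.array([.4687,.2762]); t0=72.2; t=np.radians(t0)
u=np.array([np.cos(t),np.sin(t)]); w=np.array([-u[1],u[0]])
m=np.zeros(a["img"].shape[:2],np.uint8)
corn=lambda T,u,w,c,z=.033:np.array([proj(c,np.r_[T+sx*.131*u+sy*.068*w,z]) for sx,sy in ((1,1),(1,-1),(-1,-1),(-1,1))])
q=corn(T,u,w,a); cv2.fillPoly(m,[np.round(q).astype(int)],255); m=cv2.dilate(m,np.ones((5,5)))
m2=cv2.dilate(m,np.ones((81,81)))
ga,gb=[cv2.resize(cv2.cvtColor(i["img"],cv2.COLOR_RGB2GRAY),None,fx=3,fy=3,interpolation=cv2.INTER_CUBIC) for i in (a,b)]
S_=cv2.SIFT_create(contrastThreshold=.015)
M,M2=[cv2.resize(x,None,fx=3,fy=3) for x in (m,m2)]
ka,da=S_.detectAndCompute(ga,M); kb,db=S_.detectAndCompute(gb,M2)
mt=[x for x,y in cv2.BFMatcher().knnMatch(da,db,k=2) if x.distance<.8*y.distance]
pa=np.array([ka[x.queryIdx].pt for x in mt])/3; pb=np.array([kb[x.trainIdx].pt for x in mt])/3
mv=np.linalg.norm(pa-pb,axis=1)>1.0
A,inl=cv2.estimateAffinePartial2D(pa[mv],pb[mv],ransacReprojThreshold=1.0)
print(len(mt),mv.sum(),inl.sum(),A,np.linalg.norm(A[:,0]))
q2=(A[:,:2]@q.T).T+A[:,2]
W=np.array([onz(b,*p,.033)[:2] for p in q2]); c=W.mean(0); d=W[0]+W[1]-W[2]-W[3]
print("tray",c,np.degrees(np.arctan2(d[1],d[0])))
im=b["img"][:,:,::-1].copy(); cv2.polylines(im,[np.round(q2).astype(int)],True,(0,255,0),1)
cv2.imwrite("pics/m13.png",cv2.resize(im[130:290,60:260],None,fx=3.5,fy=3.5,interpolation=cv2.INTER_CUBIC))
E
```

```text
75 75 19 [[  0.99474347   0.15205868 -38.19762899]
 [ -0.15205868   0.99474347  34.83335537]] 1.0062983700520434
tray [0.44832691 0.29488777] 80.80488029604528
```

View pics/m13.png

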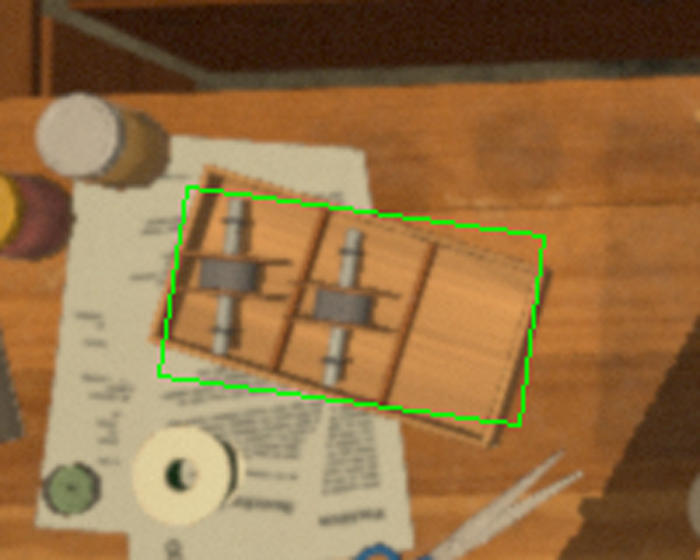

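The green outline from feature matching is wrong. The real tray corners are at (208,167), (550,272), (490,444) and (152,340). Both reels still stand in their lanes, with axles running (235,200)–(220,350) and (355,235)–(332,383). The knock has left both axles slightly askew, so I'll compute the poses from these points.

```bash
python3 - <<'E'
from h import *
b=load("t13"); f=lambda p,z: onz(b,60+p[0]/3.5,130+p[1]/3.5,z)[:2]
W=np.array([f(p,.033) for p in ((208,167),(152,340),(490,444),(550,272))])
c=W.mean(0); d=W[0]+W[1]-W[2]-W[3]; e=W[0]+W[3]-W[1]-W[2]
an=lambda v:np.degrees(np.arctan2(v[1],v[0])); 
print("tray",c,"x ang",an(d),"y ang",an(e),"sides",np.linalg.norm(np.roll(W,-1,0)-W,axis=1).round(3))
t=np.radians((an(d)+an(e)+90)/2); u=np.array([np.cos(t),np.sin(t)]); w=np.array([-u[1],u[0]])
for k in (1,0,-1):
    L=c+.083*k*u; print("lane",k,L.round(4),"bay",bay(L).round(4),"radius",np.linalg.norm(L).round(3))
for p,q in (((236,199),(220,352)),((356,232),(331,385))):
    P,Q=f(p,.045),f(q,.045); m=(P+Q)/2
    print("reel mid",m.round(4),"len",np.linalg.norm(P-Q).round(3),"axle ang",an(P-Q),"tray xy",(m-c)@u,(m-c)@w)
E
```

```text
tray [0.44771451 0.29565211] x ang 71.58004777872003 y ang -19.220864104149022 sides [0.131 0.257 0.13  0.262]
lane 1 [0.4745 0.3742] bay [ 0.6197 -0.0813] radius 0.604
lane 0 [0.4477 0.2957] bay [ 0.5379 -0.0957] radius 0.537
lane -1 [0.4209 0.2171] bay [ 0.4562 -0.1102] radius 0.474
reel mid [0.4709 0.3785] len 0.11 axle ang -6.068063222804047 tray xy 0.08594515889184284 0.004755336928258955
reel mid [0.4451 0.2954] len 0.11 axle ang -9.737550170832543 tray xy -0.001084661065221398 0.0024381419133451196
```

Now I'll open lever b.

Request:
step_arm:
  delta_pos:
    - [0,0.01,0.2]
    - [0,0.01,0.42]
    - [0,0.01,0.42]
    - [0.0375,0.01,0.42]
    - [0.095,0.01,0.424]
    - [0.15,0.01,0.434]
    - [0.205,0.01,0.45]
    - [0.257,0.01,0.474]
    - [0.306,0.01,0.503]
    - [0.35,0.01,0.538]
    - [0.391,0.01,0.578]
    - [0.427,0.01,0.623]
    - [0.456,0.01,0.671]
    - [0.483,0.01,0.685]
    - [0.483,0.01,0.685]
    - [0.483,0.01,0.685]
  rot:
    - [0,0,0]
    - [0,0,0]
    - [0,0,0]
    - [0,0,0]
    - [0,0,0]
    - [0,0,0]
    - [0,0,0]
    - [0,0,0]
    - [0,0,0]
    - [0,0,0]
    - [0,0,0]
    - [0,0,0]
    - [0,0,0]
    - [0,0,0]
    - [0,0,0]
    - [0,0,0]
  gripper: [-1,-1,-1,-1,-1,-1,-1,-1,-1,-1,-1,-1,-1,-1,-1,-1]

```text
time_s: 46.7
tool_pos: [0.5675, -0.1313, 0.1104]
tool_rot: [-180.0, 0.3, 81.1]
force: [-1.4, -6.7, 2.0]
grip_width: 0.0006
grasp_force: 3.6
```

```bash
python3 tray.py t14
```

```text
tcp [ 0.5675 -0.1313  0.1104] [-179.97    0.26   81.05] [-2.6 -6.2  1.8] 0.0005178232750332355 3.565186037449166 bay [0.1343 0.088 ]
tray region change frac 0.263
```

Request:
step_arm:
  delta_pos:
    - [-0.05,0,0]
    - [-0.05,0,-0.3]
    - [-0.05,0,-0.65]
    - [-0.05,0,-0.65]
    - [-0.221,-0.439,-0.65]
    - [-0.221,-0.439,-0.65]
    - [-0.221,-0.439,-0.65]
    - [-0.221,-0.439,-0.4]
    - [-0.221,-0.439,-0.28]
    - [-0.221,-0.439,-0.142]
    - [-0.221,-0.439,-0.142]
    - [-0.221,-0.439,-0.142]
  rot:
    - [0,0,0]
    - [0,0,0]
    - [0,0,0]
    - [0,0,0]
    - [0,0,0]
    - [0,0,0]
    - [0,0,0]
    - [0,0,0]
    - [0,0,0]
    - [0,0,0]
    - [0,0,0]
    - [0,0,0]
  gripper: [-1,-1,-1,0,0,0,0,0,0,0,0,0]

```text
time_s: 48.25
tool_pos: [0.4759, -0.1576, 0.1393]
tool_rot: [180.0, 0.0, 81.2]
force: [0.7, -0.1, 0.3]
grip_width: 0.0433
grasp_force: 0.0
```

Request:
step_arm:
  delta_pos:
    - [0,0,0]
    - [0,0,0]
    - [0,0,0]
    - [0,0,0]
    - [0,0,0]
    - [0,0,-0.01]
    - [0,0,-0.023]
    - [0,0,-0.023]
    - [0,0,-0.023]
  rot:
    - [0,0,0]
    - [0,0,0]
    - [0,0,0]
    - [0,0,0]
    - [0,0,0]
    - [0,0,0]
    - [0,0,0]
    - [0,0,0]
    - [0,0,0]
  gripper: [-1,-1,-1,-1,-1,-1,-1,-1,-1]
  squeeze: 22

```text
time_s: 49.38
tool_pos: [0.4747, -0.1575, 0.1431]
tool_rot: [-179.9, -0.0, 81.2]
force: [-0.3, 1.4, -1.0]
grip_width: 0.0282
grasp_force: 21.9
```

Request:
step_arm:
  delta_pos:
    - [0.04,0,0]
    - [0.083,0,0]
    - [0.083,0,0]
    - [0.083,0,0.06]
    - [0.083,0,0.12]
    - [0.083,0,0.18]
    - [0.083,0,0.18]
    - [0.083,0,0.18]
    - [0.15,0,0.18]
    - [0.22,0,0.18]
    - [0.3,0,0.18]
    - [0.4,0,0.18]
    - [0.5,0,0.18]
    - [0.5,0,0.18]
    - [0.5,0,0.18]
  rot:
    - [0,0,0]
    - [0,0,0]
    - [0,0,0]
    - [0,0,0]
    - [0,0,0]
    - [0,0,0]
    - [0,0,0]
    - [0,0,0]
    - [0,0,0]
    - [0,0,0]
    - [0,0,0]
    - [0,0,0]
    - [0,0,0]
    - [0,0,0]
    - [0,0,0]
  gripper: [-1,-1,-1,-1,-1,-1,-1,-1,-1,-1,-1,-1,-1,-1,-1]

```text
time_s: 51.25
tool_pos: [0.4903, -0.0592, 0.1074]
tool_rot: [180.0, 0.0, 81.2]
force: [-0.5, -0.5, -1.5]
grip_width: 0.0278
grasp_force: 21.9
```

```bash
python3 tray.py t15; python3 - <<'E'
from h import *
print("tray vs t13",(cv2.absdiff(load("t15")["img"],load("t13")["img"]).max(2)[165:262,100:215]>40).mean())
E
```

```text
tcp [ 0.4903 -0.0596  0.1074] [1.7999e+02 2.0000e-02 8.1170e+01] [-0.8 -0.3 -0.7] 0.02778359512850147 21.913795061409473 bay [0.1934 0.0007]
tray region change frac 0.2552
tray vs t13 0.0
```

Request:
step_arm:
  delta_pos:
    - [0,0,-0.3]
    - [0.3,-0.12,-0.3]
    - [0.6,-0.24,-0.3]
    - [0.9,-0.35,-0.3]
    - [0.9,-0.35,-0.3]
    - [0.9,-0.35,-0.3]
  rot:
    - [0,0,0]
    - [0,0,0]
    - [0,0,0]
    - [0,0,0]
    - [0,0,0]
    - [0,0,0]
  gripper: [-1,-1,-1,-1,-1,-1]

```text
time_s: 52.05
tool_pos: [0.4489, 0.1288, 0.1673]
tool_rot: [180.0, 0.0, 81.2]
force: [0.3, 1.0, -1.3]
grip_width: 0.0278
grasp_force: 21.9
```

Request:
step_arm:
  delta_pos:
    - [0.25,-0.1,0]
    - [0.415,-0.205,0]
    - [0.415,-0.205,0]
    - [0.415,-0.205,0]
    - [0.415,-0.205,0]
    - [0.415,-0.205,0]
  rot:
    - [0,0,0.05]
    - [0,0,0.116]
    - [0,0,0.116]
    - [0,0,0.116]
    - [0,0,0.116]
    - [0,0,0.116]
  gripper: [-1,-1,-1,-1,-1,-1]

```text
time_s: 52.8
tool_pos: [0.4214, 0.2168, 0.1674]
tool_rot: [180.0, -0.0, 71.1]
force: [-0.9, -0.6, -1.0]
grip_width: 0.0276
grasp_force: 21.9
```

```bash
python3 - <<'E'
from h import *; from cell import env
o=env.get_obs(); print(o["tool_pos"],o["tool_rot"],o["grasp_force"],totarget(o,[.4209,.2171]))
E
```

```text
[0.42144975 0.21678118 0.16741146] [ 1.79994323e+02 -4.42539920e-03  7.11090201e+01] 21.913942890241742 [ 0.00061827 -0.00311679]
```

Request:
step_arm:
  delta_pos:
    - [0,0,0.15]
    - [0,0,0.3]
    - [0,0,0.42]
    - [0,0,0.485]
    - [0,0,0.485]
    - [0,0,0.488]
    - [0,0,0.488]
    - [0,0,0.488]
    - [0,0,0.488]
    - [0,0,0.488]
    - [0,0,0.4]
    - [0,0,0.15]
    - [0,0,-0.12]
    - [0,0,-0.12]
    - [0,0,-0.12]
  rot:
    - [0,0,0]
    - [0,0,0]
    - [0,0,0]
    - [0,0,0]
    - [0,0,0]
    - [0,0,0]
    - [0,0,0]
    - [0,0,0]
    - [0,0,0]
    - [0,0,0]
    - [0,0,0]
    - [0,0,0]
    - [0,0,0]
    - [0,0,0]
    - [0,0,0]
  gripper: [-1,-1,-1,-1,-1,-1,0,0,0,0,0,0,0,0,0]

```text
time_s: 54.68
tool_pos: [0.4206, 0.2179, 0.191]
tool_rot: [-180.0, 0.0, 71.2]
force: [-0.3, 0.8, -0.2]
grip_width: 0.0438
grasp_force: 0.0
```

Request:
step_arm:
  delta_pos:
    - [0.2,-0.006,0]
    - [0.41,-0.012,0]
    - [0.41,-0.012,0]
    - [0.41,-0.012,0.2]
    - [0.41,-0.012,0.4]
    - [0.41,-0.012,0.52]
    - [0.41,-0.012,0.605]
    - [0.41,-0.012,0.605]
    - [0.41,-0.012,0.605]
    - [0.41,-0.012,0.605]
    - [0.41,-0.012,0.605]
    - [0.41,-0.012,0.605]
  rot:
    - [0,0,0]
    - [0,0,0]
    - [0,0,0]
    - [0,0,0]
    - [0,0,0]
    - [0,0,0]
    - [0,0,0]
    - [0,0,0]
    - [0,0,0]
    - [0,0,0]
    - [0,0,0]
    - [0,0,0]
  gripper: [0,0,0,0,0,0,0,0,-1,-1,-1,-1]
  squeeze: 10

```text
time_s: 56.18
tool_pos: [0.4457, 0.2969, 0.0714]
tool_rot: [179.9, -0.1, 71.2]
force: [0.1, -0.3, 4.3]
grip_width: 0.0282
grasp_force: 9.9
```

Request:
step_arm:
  delta_pos:
    - [0,0,0]
    - [0,0,0]
    - [0,0,0]
    - [0,0,0]
    - [0,0,-0.1]
    - [0,0,-0.3]
    - [0,0,-0.6]
    - [0,0,-0.6]
    - [0.2,-0.006,-0.6]
    - [0.435,-0.012,-0.6]
    - [0.435,-0.012,-0.6]
    - [0.435,-0.012,-0.6]
  rot:
    - [0,0,0]
    - [0,0,0]
    - [0,0,0]
    - [0,0,0]
    - [0,0,0]
    - [0,0,0]
    - [0,0,0]
    - [0,0,0]
    - [0,0,0]
    - [0,0,0]
    - [0,0,0]
    - [0,0,0]
  gripper: [0,0,0,0,0,0,0,0,0,0,0,0]

```text
time_s: 57.68
tool_pos: [0.4704, 0.3786, 0.1891]
tool_rot: [-180.0, 0.1, 71.2]
force: [0.2, -0.5, 0.4]
grip_width: 0.0433
grasp_force: 0.0
```

Request:
step_arm:
  delta_pos:
    - [0,0,0.2]
    - [0,0,0.4]
    - [0,0,0.52]
    - [0,0,0.6]
    - [0,0,0.6]
    - [0,0,0.6]
    - [0,0,0.6]
    - [0,0,0.6]
    - [0,0,0.6]
  rot:
    - [0,0,0]
    - [0,0,0]
    - [0,0,0]
    - [0,0,0]
    - [0,0,0]
    - [0,0,0]
    - [0,0,0]
    - [0,0,0]
    - [0,0,0]
  gripper: [0,0,0,0,0,-1,-1,-1,-1]

```text
time_s: 58.8
tool_pos: [0.4714, 0.3801, 0.0715]
tool_rot: [179.9, -0.1, 71.2]
force: [0.6, -0.0, 4.5]
grip_width: 0.028
grasp_force: 9.8
```

Request:
step_arm:
  delta_pos:
    - [0,0,0]
    - [0,0,0]
    - [0,0,0]
    - [0,0,0]
    - [0,0,-0.1]
    - [0,0,-0.3]
    - [0,0,-0.6]
    - [0,0,-0.6]
    - [0,0,-0.6]
  rot:
    - [0,0,0]
    - [0,0,0]
    - [0,0,0]
    - [0,0,0]
    - [0,0,0]
    - [0,0,0]
    - [0,0,0]
    - [0,0,0]
    - [0,0,0]
  gripper: [0,0,0,0,0,0,0,0,0]

```text
time_s: 59.92
tool_pos: [0.4708, 0.3796, 0.1914]
tool_rot: [180.0, -0.1, 71.2]
force: [-0.8, -1.0, -0.9]
grip_width: 0.0431
grasp_force: 0.0
```

```bash
python3 - <<'E'
from h import *; from cell import env
o=env.get_obs(); print(o["tool_pos"],o["tool_rot"],totarget(o,wor(.42,-.04,0)[:2]),wor(.42,-.04,0))
E
```

```text
[0.47078375 0.3796473  0.19139314] [ 1.79976664e+02 -8.27012386e-02  7.12371333e+01] [-0.96738612  0.40224369] [0.48472492 0.17057535 0.        ]
```

Back to shut lever b, in two legs.

Request:
step_arm:
  delta_pos:
    - [-0.967,0.402,0]
    - [-0.967,0.402,0]
    - [-0.967,0.402,0]
    - [-0.967,0.402,0]
    - [-0.967,0.402,0]
    - [-0.967,0.402,0]
  rot:
    - [0,0,-0.116]
    - [0,0,-0.116]
    - [0,0,-0.116]
    - [0,0,-0.116]
    - [0,0,-0.116]
    - [0,0,-0.116]
  gripper: [-1,-1,-1,-1,-1,-1]

```text
time_s: 60.68
tool_pos: [0.484, 0.1729, 0.1899]
tool_rot: [-180.0, -0.0, 81.4]
force: [-0.4, 0.6, 1.2]
grip_width: 0.0011
grasp_force: 0.0
```

Request:
step_arm:
  delta_pos:
    - [-0.9,0.64,0]
    - [-0.9,0.64,0]
    - [-0.9,0.64,0]
    - [-0.9,0.64,0]
    - [-0.9,0.64,0]
    - [-0.9,0.64,0]
  rot:
    - [0,0,0]
    - [0,0,0]
    - [0,0,0]
    - [0,0,0]
    - [0,0,0]
    - [0,0,0]
  gripper: [-1,-1,-1,-1,-1,-1]

```text
time_s: 61.42
tool_pos: [0.5836, -0.0239, 0.1896]
tool_rot: [-179.9, -0.0, 81.4]
force: [-0.4, 1.4, 0.2]
grip_width: 0.0005
grasp_force: 0.0
```

```bash
python3 tray.py t16
```

```text
tcp [ 0.5835 -0.0237  0.1898] [-1.7993e+02 -5.0000e-02  8.1450e+01] [1.1 0.9 0. ] 0.0003822255645611465 0.0 bay [0.2432 0.0873]
tray region change frac 0.3996
```

Request:
step_arm:
  delta_pos:
    - [-0.2,0.01,0]
    - [-0.34,0.01,0.15]
    - [-0.345,0.01,0.38]
    - [-0.345,0.01,0.38]
    - [-0.345,0.01,0.38]
    - [-0.345,0.01,0.38]
  rot:
    - [0,0,0]
    - [0,0,0]
    - [0,0,0]
    - [0,0,0]
    - [0,0,0]
    - [0,0,0]
  gripper: [-1,-1,-1,-1,-1,-1]

```text
time_s: 62.22
tool_pos: [0.5766, -0.0945, 0.1164]
tool_rot: [179.8, -0.1, 81.3]
force: [-0.6, -0.9, -0.2]
grip_width: 0.0005
grasp_force: 0.0
```

Request:
step_arm:
  delta_pos:
    - [-0.0435,0,0]
    - [-0.0735,0,-0.0485]
    - [-0.109,0,-0.093]
    - [-0.15,0,-0.133]
    - [-0.195,0,-0.168]
    - [-0.243,0,-0.198]
    - [-0.295,0,-0.221]
    - [-0.35,0,-0.238]
    - [-0.406,0,-0.248]
    - [-0.463,0,-0.251]
    - [-0.485,0,-0.251]
    - [-0.485,0,-0.251]
    - [-0.485,0,-0.251]
  rot:
    - [0,0,0]
    - [0,0,0]
    - [0,0,0]
    - [0,0,0]
    - [0,0,0]
    - [0,0,0]
    - [0,0,0]
    - [0,0,0]
    - [0,0,0]
    - [0,0,0]
    - [0,0,0]
    - [0,0,0]
    - [0,0,0]
  gripper: [-1,-1,-1,-1,-1,-1,-1,-1,-1,-1,-1,-1,-1]

```text
time_s: 63.85
tool_pos: [0.5626, -0.1879, 0.1644]
tool_rot: [179.8, -0.3, 81.4]
force: [5.7, 6.7, -0.1]
grip_width: 0.0006
grasp_force: 4.1
```

```bash
python3 tray.py t17
```

```text
tcp [ 0.5625 -0.1879  0.1644] [179.84  -0.26  81.37] [ 6.   7.8 -0.1] 0.0003315411963965763 4.105107287177816 bay [0.0777 0.0917]
tray region change frac 0.2883
```

Request:
step_arm:
  delta_pos:
    - [-0.01,0,0]
    - [-0.018,0,0]
    - [-0.018,0,0]
    - [-0.018,0,0]
  rot:
    - [0,0,0]
    - [0,0,0]
    - [0,0,0]
    - [0,0,0]
  gripper: [-1,-1,-1,-1]

```text
time_s: 64.4
tool_pos: [0.5634, -0.1899, 0.1646]
tool_rot: [179.7, -0.4, 81.5]
force: [8.5, 9.3, -1.4]
grip_width: 0.0001
grasp_force: 5.4
```

Request:
step_arm:
  delta_pos:
    - [0.1,0,0]
    - [0.15,0,-0.2]
    - [0.15,0,-0.6]
    - [0.5,0,-0.7]
    - [0.9,0,-0.7]
    - [0.9,0,-0.7]
    - [0.9,0,-0.7]
    - [0.9,0,-0.7]
    - [0.9,0,-0.7]
  rot:
    - [0,0,0]
    - [0,0,0]
    - [0,0,0]
    - [0,0,0]
    - [0,0,0]
    - [0,0,0]
    - [0,0,0]
    - [0,0,0]
    - [0,0,0]
  gripper: [-1,-1,-1,-1,-1,-1,-1,-1,-1]

```text
time_s: 65.53
tool_pos: [0.5868, -0.0194, 0.3044]
tool_rot: [-180.0, 0.1, 81.0]
force: [0.6, 0.1, 0.2]
grip_width: 0.0001
grasp_force: 0.0
```

```bash
python3 tray.py t18; python3 - <<'E'
from h import *; from cell import viewer
b=viewer.read_camera("scene"); np.savez("pics/s18.npz",**b)
a=load("scene0")["img"]; im=b["img"]; m=lambda i,u,v:i[v-1:v+2,u-1:u+2].mean().round()
# scene view: shut grips (z .165) of all three bays, and knobs, compared with the start picture
for ang in (0,120,-120):
    t=np.radians(ang)
    for s in (-.012,0,.012):
        r,l=.065,.082+s; x=r*np.cos(t)+l*np.sin(t); y=r*np.sin(t)-l*np.cos(t)
        u,v=proj(b,wor(x-.0015,-y,.167)).round().astype(int); print("grip",ang,s,(u,v),"start",m(a,u,v),"now",m(im,u,v))
d=(cv2.absdiff(a,im).max(2)>45).astype(np.uint8); n,l,st,ce=cv2.connectedComponentsWithStats(cv2.morphologyEx(d,cv2.MORPH_CLOSE,np.ones((5,5))))
print([(ce[i].round().tolist(),int(st[i,4])) for i in range(1,n) if st[i,4]>25])
# top view: axles in tray as grey (unsaturated, mid-bright) elongated blobs
c=load("t18"); hsv=cv2.cvtColor(c["img"],cv2.COLOR_RGB2HSV); T=np.array([.4477,.2957]); t=np.radians(71.2); u=np.array([np.cos(t),np.sin(t)]); w=np.array([-u[1],u[0]])
poly=np.round([proj(c,np.r_[T+sx*.120*u+sy*.066*w,.045]) for sx,sy in ((1,1),(1,-1),(-1,-1),(-1,1))]).astype(int)
k=np.zeros(hsv.shape[:2],np.uint8); cv2.fillPoly(k,[poly],255)
g=((hsv[...,1]<75)&(k>0)).astype(np.uint8); n,l,st,ce=cv2.connectedComponentsWithStats(cv2.dilate(g,np.ones((3,3))))
for i in range(1,n):
    if st[i,4]<60: continue
    p=np.argwhere((l==i)&(g>0))[:,::-1]; W=np.array([onz(c,*q,.047)[:2] for q in p]); mm=W.mean(0)
    ev=np.linalg.svd(W-mm,full_matrices=False)[2][0]; L=(W-mm)@ev
    print("axle blob",st[i,4],"tray xy",((mm-T)@u).round(3),((mm-T)@w).round(3),"ang vs tray y",((np.degrees(np.arctan2(ev@u,ev@w))+90)%180-90).round(1),"span",np.ptp(L).round(3))
E
```

```text
tcp [ 0.5869 -0.0191  0.3045] [-1.7999e+02  3.0000e-02  8.1020e+01] [-1.   0.2 -0.6] 0.0002218693088108789 0.0 bay [0.2482 0.09  ]
tray region change frac 0.5141
grip 0 -0.012 (np.int64(341), np.int64(229)) start 43.0 now 61.0
grip 0 0 (np.int64(345), np.int64(226)) start 44.0 now 67.0
grip 0 0.012 (np.int64(349), np.int64(224)) start 42.0 now 66.0
grip 120 -0.012 (np.int64(287), np.int64(273)) start 83.0 now 91.0
grip 120 0 (np.int64(282), np.int64(271)) start 82.0 now 92.0
grip 120 0.012 (np.int64(276), np.int64(269)) start 82.0 now 104.0
grip -120 -0.012 (np.int64(372), np.int64(291)) start 48.0 now 59.0
grip -120 0 (np.int64(373), np.int64(297)) start 51.0 now 60.0
grip -120 0.012 (np.int64(374), np.int64(302)) start 60.0 now 67.0
[([121.0, 169.0], 17030), ([303.0, 65.0], 4968), ([312.0, 241.0], 1392), ([374.0, 275.0], 1244), ([276.0, 267.0], 29), ([67.0, 289.0], 579), ([50.0, 277.0], 45), ([1.0, 278.0], 28), ([314.0, 309.0], 1172), ([11.0, 287.0], 33), ([354.0, 309.0], 44), ([20.0, 335.0], 417), ([63.0, 327.0], 100)]
axle blob 362 tray xy 0.086 0.006 ang vs tray y -1.2 span 0.108
axle blob 359 tray xy 0.001 0.004 ang vs tray y -0.8 span 0.109
axle blob 352 tray xy -0.081 0.001 ang vs tray y 0.5 span 0.11
```

The three reels stand in their lanes with axles within about 1° of the tray's y. Next I'll check numerically that lever b is shut.

```bash
python3 - <<'E'
from h import *
for n in ("scene0","s8","s13","s18"):
    g=cv2.cvtColor(load(n)["img"],cv2.COLOR_RGB2GRAY); print(n); print(g[216:238:2,333:361:3])
# dark grip position in front bay, top view, shut (z .165)
for n in ("top0","t18"):
    c=load(n); g=cv2.cvtColor(c["img"],cv2.COLOR_RGB2GRAY); u,v=proj(c,wor(.0635,.082,.165)).round().astype(int); print(n,(u,v)); print(g[v-10:v+11:2,u-8:u+9:2])
E
```

```text
scene0
[[109 109 112 111 106 110 113 113 116 113]
 [113 106 110 111 109 106 109 114 114 116]
 [109 110 109 110 111 107 101 109 114 114]
 [110 109 110 106 106  71  47 103 110 116]
 [114 108 109 105  61  43  41 105 107 111]
 [111 112  93  48  45  41  48 110 111 109]
 [114 104  43  45  39  69 107 111 113 111]
 [114  61  73  40  92 106 111 111 112 111]
 [113  62  62  98 107 111 110 113 110 114]
 [113  62  64 107 104 106 109 112 111 114]
 [115  58  87 108 103 106 108 108 111 110]]
s8
[[116 114 120 118 112 116 122 121 123 121]
 [118 114 117 117 116 113 116 121 121 125]
 [116 118 115 116 118 111 109 117 123 123]
 [116 116 117 113  97  40  75 113 117 124]
 [122 118 115  75  36  33  46 116 114 119]
 [120 117  61  37  36  46 108 119 117 117]
 [121  73  35  34  49 106 117 117 120 119]
 [119  60  39  72 114 114 118 121 119 122]
 [118  58  76 112 115 118 118 121 122 122]
 [119  59 115 114 113 114 118 120 117 121]
 [105  62 114 113 111 113 116 115 118 119]]
s13
[[116 115 121 119 114 117 120 122 125 123]
 [119 116 117 119 117 113 117 121 123 126]
 [116 119 117 118 117 111 111 117 123 124]
 [119 117
[... 846 characters left out ...]
1))
[[56 46 50 64 69 75 76 73 74]
 [76 76 69 26 33 46 72 73 70]
 [74 76 67 16 28 47 74 76 73]
 [77 75 58 18 29 44 72 75 76]
 [75 75 48 17 28 59 75 75 67]
 [75 77 41 21 30 62 74 71 41]
 [74 73 41 24 25 67 74 63 40]
 [76 73 36 23 31 65 73 49 38]
 [75 69 26 29 28 69 53 33 43]
 [75 69 37 28 31 49 41 37 43]
 [69 42 32 36 47 38 42 40 51]]
t18 (np.int64(365), np.int64(161))
[[58 52 56 72 56 47 51 75 73]
 [79 76 76 72 30 27 33 71 76]
 [79 79 80 70 33 31 34 74 74]
 [80 77 81 69 23 31 42 75 78]
 [80 81 80 65 23 25 46 76 78]
 [82 78 78 50 24 29 59 79 76]
 [82 82 79 45 30 28 67 79 80]
 [80 83 76 40 26 23 71 71 50]
 [80 80 76 36 26 33 71 53 45]
 [78 79 57 45 53 66 57 43 40]
 [80 55 25 33 52 70 45 41 43]]
```

```bash
cat > turn.py <<'E'
from h import *; import sys
def turn(n,ref="top0"):
    a,b=load(ref),load(n); ga,gb=[cv2.cvtColor(x["img"],cv2.COLOR_RGB2GRAY) for x in (a,b)]
    m=np.zeros_like(ga); c=proj(a,wor(-.0015,0,.18)).astype(int); cv2.circle(m,tuple(int(x) for x in c),27,255,-1)
    p=cv2.goodFeaturesToTrack(ga,60,.05,3,mask=m); q,s,e=cv2.calcOpticalFlowPyrLK(ga,gb,p,None,winSize=(11,11))
    ok=(s.ravel()==1)&(e.ravel()<15); A,i=cv2.estimateAffinePartial2D(p[ok],q[ok],ransacReprojThreshold=.5)
    print(n,"rot ccw deg",np.degrees(-np.arctan2(A[1,0],A[0,0])).round(2),"scale",np.linalg.norm(A[:,0]).round(3),int(i.sum()),ok.sum())
for n in sys.argv[1:]: turn(n)
E
python3 turn.py t1 t3 t18
```

```text
t1 rot ccw deg 0.58 scale 1.003 42 46
t3 rot ccw deg 0.65 scale 1.009 32 42
t18 rot ccw deg -2.87 scale 0.995 17 31
```

The turret was left 2.9° clockwise by the last push. I'll recentre it with the knob.

Request:
step_arm:
  delta_pos:
    - [-0.3,-0.1,0.1]
    - [-0.6,-0.2,0.1]
    - [-1,-0.258,0.29]
    - [-1,-0.258,0.29]
    - [-1,-0.258,0.29]
    - [-1,-0.258,0.29]
    - [-1,-0.258,0.29]
    - [-1,-0.258,0.29]
    - [-1,-0.258,0.29]
    - [-1,-0.258,0.29]
  rot:
    - [0,0,0.12]
    - [0,0,0.24]
    - [0,0,0.36]
    - [0,0,0.48]
    - [0,0,0.6]
    - [0,0,0.698]
    - [0,0,0.698]
    - [0,0,0.698]
    - [0,0,0.698]
    - [0,0,0.698]
  gripper: [-0.2,-0.2,-0.2,-0.2,-0.2,-0.2,-0.2,-0.2,-0.2,-0.2]

```text
time_s: 66.88
tool_pos: [0.5056, -0.2066, 0.2466]
tool_rot: [-180.0, -0.0, 21.3]
force: [0.2, 0.3, 0.9]
grip_width: 0.035
grasp_force: 0.0
```

Request:
step_arm:
  delta_pos:
    - [-0.068,0.117,0]
    - [-0.068,0.117,0]
    - [-0.068,0.117,0]
    - [-0.068,0.117,0]
  rot:
    - [0,0,0]
    - [0,0,0]
    - [0,0,0]
    - [0,0,0]
  gripper: [-0.2,-0.2,-0.2,-0.2]

```text
time_s: 67.38
tool_pos: [0.5017, -0.2323, 0.2465]
tool_rot: [-180.0, -0.0, 21.3]
force: [-0.7, 0.0, 0.1]
grip_width: 0.0346
grasp_force: 0.0
```

```bash
python3 - <<'E'
from h import *; from cell import env
o=env.get_obs(); print(o["tool_pos"],o["tool_rot"],o["grip_width"],totarget(o,wor(.021,.039,0)[:2]))
E
```

```text
[ 0.50173184 -0.23230138  0.24645618] [-1.79966178e+02 -1.40401288e-02  2.13062220e+01] 0.03462006126291667 [-0.00627954  0.01640061]
```

Request:
step_arm:
  delta_pos:
    - [-0.006,0.016,0.1]
    - [-0.006,0.016,0.2]
    - [-0.006,0.016,0.317]
    - [-0.006,0.016,0.317]
    - [-0.006,0.016,0.317]
    - [-0.006,0.016,0.317]
    - [-0.006,0.016,0.317]
    - [-0.006,0.016,0.317]
    - [-0.006,0.016,0.317]
    - [-0.006,0.016,0.317]
  rot:
    - [0,0,0]
    - [0,0,0]
    - [0,0,0]
    - [0,0,0]
    - [0,0,0]
    - [0,0,0]
    - [0,0,0]
    - [0,0,0]
    - [0,0,0]
    - [0,0,0]
  gripper: [-0.2,-0.2,-0.2,-0.2,-0.2,-1,-1,-1,-1,-1]
  squeeze: 20

```text
time_s: 68.62
tool_pos: [0.5017, -0.2364, 0.1837]
tool_rot: [-180.0, -0.0, 21.3]
force: [-0.6, 2.1, 4.9]
grip_width: 0.0144
grasp_force: 20.0
```

```bash
python3 - <<'E'
from h import *; from cell import env
o=env.get_obs(); print(o["force"],totarget(o,wor(.021,.039,0)[:2])*.2)
E
```

```text
[-0.55804777  2.13498531  4.90894476] [ 0.00027517 -0.00055723]
```

Request:
step_arm:
  delta_pos:
    - [0,-0.004,0]
    - [0,-0.004,0]
    - [0,-0.004,0]
    - [0,-0.004,0]
    - [0,-0.004,0]
    - [0,-0.004,-0.15]
    - [0,-0.004,-0.3]
    - [0.2,-0.2,-0.5]
    - [0.625,-0.67,-0.6]
    - [0.625,-0.67,-0.6]
    - [0.625,-0.67,-0.6]
    - [0.625,-0.67,-0.6]
    - [0.625,-0.67,-0.6]
    - [0.625,-0.67,-0.6]
  rot:
    - [0,0,0]
    - [0,0,0]
    - [0,0,0]
    - [0,0,0]
    - [0,0,0]
    - [0,0,0]
    - [0,0,0]
    - [0,0,0]
    - [0,0,0]
    - [0,0,0]
    - [0,0,0]
    - [0,0,0]
    - [0,0,0]
    - [0,0,0]
  gripper: [-1,-1,-0.2,-0.2,-0.2,-0.2,-0.2,-0.2,-0.2,-0.2,-0.2,-0.2,-0.2,-0.2]

```text
time_s: 70.38
tool_pos: [0.5688, -0.0687, 0.3031]
tool_rot: [-180.0, 0.0, 21.0]
force: [0.3, -0.7, -0.6]
grip_width: 0.0353
grasp_force: 0.0
```

```bash
python3 tray.py t19; python3 turn.py t19; python3 - <<'E'
from h import *; from cell import viewer
b=viewer.read_camera("scene"); np.savez("pics/s19.npz",**b); print(cv2.cvtColor(b["img"],cv2.COLOR_RGB2GRAY)[216:238:2,333:361:3])
c=load("t19"); g=cv2.cvtColor(c["img"],cv2.COLOR_RGB2GRAY); u,v=proj(c,wor(.0635,.082,.165)).round().astype(int); print(g[v-10:v+11:2,u-8:u+9:2])
E
```

```text
tcp [ 0.569  -0.0683  0.3032] [-179.99   -0.     21.06] [ 0.3 -0.5 -0.3] 0.03495708724440323 0.0 bay [0.1968 0.0798]
tray region change frac 0.346
t19 rot ccw deg -0.3 scale 0.995 23 30
[[115 116 119 117 112 115 120 120 122 119]
 [118 113 117 117 116 112 115 121 119 123]
 [115 116 114 117 117 114 107 115 120 121]
 [116 115 116 112 114  76  49 108 116 122]
 [120 115 116 110  64  46  45  82 113 117]
 [118 119  98  49  47  44  53 115 117 114]
 [119 108  50  45  44  75 114 117 120 118]
 [121 103  76  46  98 113 118 119 116 118]
 [117  74  69 103 113 116 118 120 118 121]
 [119  65  69 112 111 112 116 117 117 120]
 [122  67  70 113 111 112 114 115 118 118]]
[[60 52 56 65 74 79 80 82 78]
 [81 80 75 34 33 44 78 79 76]
 [79 79 69 17 28 37 75 77 80]
 [81 83 73 20 33 46 79 77 80]
 [78 81 64 12 30 46 78 80 79]
 [83 82 60 20 34 61 82 79 70]
 [84 80 47 21 26 66 81 73 45]
 [82 82 43 26 32 71 77 53 40]
 [80 81 43 34 30 70 53 40 41]
 [81 73 42 36 37 53 42 36 41]
 [75 47 34 41 50 43 38 46 45]]
```

```bash
python3 - <<'E'
from h import *; from cell import env
for ang in (0,120,-120):
    t=np.radians(ang); x=.065*np.cos(t)+.082*np.sin(t); y=.065*np.sin(t)-.082*np.cos(t); P=wor(x-.0015,-y,.165)
    out=[]
    for n in ("top0","t19"):
        c=load(n); g=cv2.cvtColor(c["img"],cv2.COLOR_RGB2GRAY); u,v=proj(c,P).round().astype(int)
        w=g[v-9:v+10,u-9:u+10]; k=np.argwhere(w<38); out.append((k.mean(0).round(1).tolist(),len(k)))
    print(ang,out)
E
```

```text
0 [([9.9, 8.5], 89), ([9.0, 8.2], 76)]
120 [([6.8, 9.1], 142), ([6.6, 9.0], 106)]
-120 [([8.2, 6.3], 93), ([7.9, 7.0], 82)]
```

All three grips sit where they did when shut at the start, the turret is within 0.3° of its detent, and the reels stand square in their lanes. Handing in.

```bash
python3 -c "
from cell import env
print(env.sign_off())"
```

```text
the job is handed in; nothing more can be done
None
```

All three reels are standing in the tray lanes with their axles across, all levers are shut, the turret is clicked in, and the job was handed in at about 70 s; the hand-in gave no verdict.

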